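Hang the ear defenders on the drying stand's rail

ROBOT

A 6-joint arm with a two-finger parallel gripper is mounted at the origin on the work surface. World frame = base frame: x ahead of the robot, y to its left, z up, the work surface at z = 0. Lengths are in m, angles in degrees, forces in N, time in s.
With the tool pointing down it reaches from about 0.4 to 0.825 m from the base axis. Payload 7 kg.
Tool frame: the origin (TCP) lies at the very end of the fingers, on their centre line; the grasp point (between the pads) lies 19 mm behind it (ctrl.pinch_z is the distance from the TCP to the grasp point, in m); z points along the fingers, x is the direction in which the jaws open and shut, and the axes are right-handed (so a half turn about z gives the same grasp; the last joint's range is limited). The gripper opens to 88 mm and grips with 3 to 60 N. Pads are 19 mm wide; open, the fingers measure 130 mm over their backs; the gripper's body (78 mm by 193 mm) begins 47 mm behind the grasp point.
Start: joints at [81.423, 20.546, 0.682, 0, -70.136, -16.507], TCP at [0.286, 0.611, 0.227] pointing down, gripper open.
Joint ranges: [-176.03, 176.03], [-82.01, 121.73], [-58.28, 71.71], [-173.87, 95.51], [-174.79, -0.11], [-173.66, 173.66]. Speed limits (degrees/s): [136.94, 136.94, 172.46, 180, 180, 180].

INTERFACE

Orientations are given as [roll, pitch, yaw] about the fixed x, y, z axes, in that order (R = Rz(yaw) Ry(pitch) Rx(roll)).
In Python, from plant import ctrl gives the robot as it stands.
- The arm moves only by the tool carry_out, never from a script. Its argument "increments" is a list of rows, each a list of 7 numbers: the turn, a rotation vector about the world's x, y, z in degrees, then the shift along the world's x, y, z in mm, then the closure, from 0 (fully open) to 1 (shut). In form: [[ax, ay, az, dx, dy, dz, grip], ...]. A call has 1 to 20 rows; each row is the pose to reach, as a shift and turn from the pose commanded when the call began; what a row does not reach only later rows make up. A row lasts 1/8 s, in which the tool goes at most 62.5 mm and 10.7 degrees, less where a joint would pass 70% of its speed; a pose out of reach is approached as far as the arm can. A call with a gripper value outside its range is refused whole. The fingers move at their own pace and stop on an object; the grip force is fixed at half the most. Time passes only in rows, so rows that repeat a pose let the fingers close. It gives the time, the measured TCP pose, the force and the opening at its end, in the units of the state.
- ctrl.get_obs(): the state, without advancing time (a new reading comes with each control period).
- ctrl.snapshot(name): name is "side" or "top"; returns a dict with "pixels" (420x560x3 uint8, blue, green, red), "intrinsics" (3x3 intrinsics, pixels), "rvec" (rotation vector, rad) and "tvec" (3), from world to camera coordinates, as OpenCV has them. Camera axes: x right, y down, z forward; pixel columns grow to the right and rows downward; lengths in m; the calibration is good to about 2 mm. A picture is of the moment at which its call begins. There is no depth.
- ctrl.close_job(): hands the job in, once; it reports no verdict.
Trained networks look in a picture, given as the dict that the camera call returned (one of the last four; its "shot" number tells which), for a name from the list of things; names that differ only in an ending like _2 or _b are one class to them, and where a whole thing is asked for, a point or a joint stands for the part that bears it (a point fixed in the world has none). Each returns a list of dicts, best first, with "confidence" (0 to 1); they miss things now and then, are a little off and sometimes report something else, mostly with a low value. They report only what shows in the picture. A call takes as long as a camera call. They do not tell look-alikes from the thing itself.
- ctrl.search_frame(picture, label): "centre" ([x, y, z] in m, in world coordinates, good to about 4 mm: the middle of the surface that is visible of it).
- ctrl.outline_of(picture, label): "pixels" (420x560 bool, what is visible of it).
The state is a dict: "clock": time; "joint_pos": joint angles; "qvel": joint speeds; "tau": joint torques, N m; "tool_pos": TCP position; "orientation": TCP orientation; "force": force on the tool from outside, world axes, zero at the start; "moment": the same for the moment, N m; "opening": finger opening in m.
Only numpy, scipy, OpenCV 4.12 (cv2) and the standard library are available. Lean on these libraries where they do the work, as an engineer would, in place of code of your own. Each camera call takes 0.05 s, during which the arm holds its last target. There are 200 camera calls.

TASK

Pick up the ear defenders standing on the bench and hang them over the drying stand's rail with the headband across the rail and one cup on each side, passing them in between the rail and the wire rack above it. The rail's height is not known exactly: lower them gently until you feel the band rest on the rail, do not press hard, and only then let go, without dropping them. Leave the jar, the wash bottle and the dish where they stand.

Things in the scene. Friction and masses are not known exactly. Their poses are not given: they have to be found in the camera images.
- ear_defenders: Grey and black rigid ear defenders (180 to 290 g), standing on the bottoms of their two cups. Origin: on the bench midway between the cup bottoms; z up, x from one cup to the other, y across the band. At the start x points away from the robot within 0.4 rad of straight ahead; both ends are alike. Rigid half-circle headband: see band_top; cups: see cup_gap.
- band_top (a point): Underside of the headband at its highest place, 135 mm above the origin of the ear defenders, same axes. The band is a half-circle arch in their x-z plane about a point 70 mm above the origin, centreline radius 70 mm, 10 mm thick, 24 mm wide along y with flat sides; its top is at 145 mm.
- band_grip (a point): Middle of the band on the shoulder towards the robot, 40 degrees down from the top: x -45 mm, z 124 mm from the origin of the ear defenders. A good place to grip the band's flat sides, with the tool leaning back in the plane of the arch 15 to 27 degrees, so that the fingertips stay clear of the rail later.
- cup_gap (a point): Midpoint between the two cup bottoms (the origin of the ear defenders). Either cup reaches from 30 to 78 mm from it along x, 31 mm to each side along y and from 0 to 85 mm in height, so the gap through which the rail must enter is 60 mm wide.
- stand: Fixed drying stand. Origin: on the bench midway between its posts; z up, y along the rail, x pointing away from the robot within 0.15 rad of straight ahead. Posts 20 mm square, at y = -135 and +135 mm, 425 mm tall, on feet 150 mm long in x, 34 mm wide and 12 mm high. A rail between the posts (rail_highest), a wire rack on top (rack_front); nothing else in between or below.
- rail_highest (a point): Point of the stand, 202 mm above the bench midway between the posts: the highest that the rail's top can be. The rail is a round steel bar 16 mm thick along the stand's y, at x = 0. It is clamped anew each time and its top lies 0 to 27 mm below this point; this is not reported: feel for it or look. The clamps do not give.
- rack_front (a point): Middle of the wire rack's front edge, at its underside, 415 mm above the bench. The rack's wires cover x from -64 to 64 mm and y within 145 mm of the stand's middle. An upright gripper over the rail hits it: lean the tool back towards the robot 20 to 50 degrees, and lean the ear defenders 15 to 25 degrees, far cup raised, while that cup passes over the rail.
- jar: Bystander: specimen jar, radius 33 mm, 95 mm tall, origin under its centre; beside the ear defenders, 130 to 145 mm to their left.
- wash_bottle: Bystander: white bottle, radius 30 mm, 150 mm tall, origin under its centre; near the middle, close to the robot.
- dish: Bystander: white dish, radius 50 mm, 30 mm tall, origin under its centre; near the middle of the bench, on the robot's side.
Not all that is in view belongs to the job. Of the things that look like the ear_defenders, take the one that is farthest to the robot's right at the start.

How it is judged:
By the outcome, as a careful person would: the job done as asked, in the order asked, and still so for the second after the job is handed in, with the robot touching nothing.
It also fails if it takes over 72 s, if anything falls off the work surface, if the arm or the gripper's body presses on something with over 40 N, if the wrist force passes 120 N, or if a joint passes its speed limit or range.

## Working session

There is one attempt and no reset: what is moved stays moved. The work goes in short steps, Python scripts to look and compute and a tool call to move; the robot and the scene stay as the last step left them, time stands still between calls to the robot, and variables do not carry over. Pictures are saved under pics/ and viewed, about 8 in all and at most 12, crops included, and the job is handed in when it is done.

Besides the shell and the picture viewer there is one more tool, called by a JSON object that holds its "fn" and its "kwargs". carry_out: Moves the arm, as the interface text tells. Its arguments: {"type":"object","properties":{"increments":{"type":"array"}},"required":["increments"]}

```bash
ls; mkdir -p pics
python3 - <<'E'
from plant import ctrl
import cv2, numpy as np
for n in ["side","top"]:
    s=ctrl.snapshot(n); cv2.imwrite(f"pics/{n}0.png",s["pixels"])
    R=cv2.Rodrigues(s["rvec"])[0]; print(n,"cam",-R.T@np.ravel(s["tvec"]),"axis",R[2], s["intrinsics"][0][0])
    for l in ["ear_defenders","band_top","band_grip","cup_gap","stand","rail_highest","rack_front","jar","wash_bottle","dish"]:
        print(l,[(np.round(d["centre"],3).tolist(),round(d["confidence"],2)) for d in ctrl.search_frame(s,l)])
print(ctrl.get_obs())
E
```

```text
pics
side cam [ 0.06517638 -0.41358524  0.79111627] axis [ 0.52592465  0.56301178 -0.63751157] 400.500241305146
ear_defenders [([0.612, -0.208, 0.081], 0.75), ([0.279, 0.199, 0.081], 0.66), ([0.665, 0.117, 0.366], 0.35)]
band_top [([0.612, -0.205, 0.079], 0.84), ([0.281, 0.192, 0.082], 0.58)]
band_grip [([0.287, 0.196, 0.082], 0.61), ([0.66, 0.118, 0.373], 0.61), ([0.612, -0.21, 0.077], 0.57), ([0.356, 0.019, 0.086], 0.49)]
cup_gap [([0.613, -0.207, 0.075], 0.89), ([0.283, 0.195, 0.079], 0.78)]
stand [([0.665, 0.118, 0.369], 0.68)]
rail_highest [([0.665, 0.118, 0.376], 0.82)]
rack_front [([0.663, 0.121, 0.368], 0.8), ([0.611, -0.211, 0.078], 0.7), ([0.671, -0.089, 0.069], 0.38)]
jar [([0.671, -0.09, 0.066], 0.95)]
wash_bottle [([0.362, 0.018, 0.088], 0.91)]
dish [([0.494, 0.01, 0.017], 0.85)]
top cam [0.37705338 0.09029222 1.25174757] axis [ 0.12636058 -0.03244855 -0.99145353] 384.7095991132838
ear_defenders [([0.304, 0.207, 0.094], 0.9), ([0.625, -0.188, 0.085], 0.69)]
band_top [([0.305, 0.208, 0.092], 0.82), ([0.624, -0.194, 0.085], 0.64)]
band_grip [([0.622, -0.193, 0.083], 0.7), 
[... 357 characters left out ...]
106], 0.86)]
dish [([0.489, 0.006, 0.02], 0.88)]
{'clock': 1.1, 'joint_pos': array([ 8.14208163e+01,  2.05444589e+01,  6.83052699e-01, -8.97662443e-04,
       -7.01368029e+01, -1.65064374e+01]), 'qvel': array([-0.00016171,  0.0362361 , -0.04408815,  0.02583592, -0.06232384,
        0.02932973]), 'tau': array([-5.97875533e-04, -5.82397807e+01,  2.93294388e+01,  7.00266212e+00,
        1.23823821e-02, -2.13745591e-05]), 'tool_pos': array([0.28618866, 0.6113041 , 0.22658822]), 'orientation': array([ 1.79998682e+02,  1.47727333e-03, -1.15085926e+02]), 'force': array([-0.24846896,  0.88009351,  0.80215607]), 'moment': array([-0.04054349,  0.00982387, -0.01159868]), 'opening': 0.08790793814781549}
```

```bash
python3 -c "
import cv2,numpy as np
a=cv2.imread('pics/side0.png');b=cv2.imread('pics/top0.png');cv2.imwrite('pics/b0.png',cv2.resize(a,(800,600)));cv2.imwrite('pics/b1.png',cv2.resize(b,(800,600)))"
```

```text
(no output)
```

View pics/b0.png

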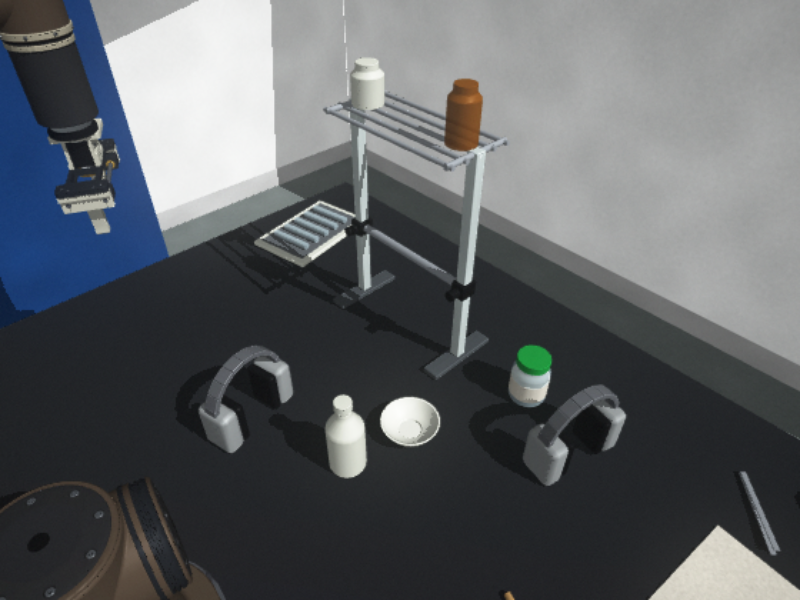

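View pics/b1.png

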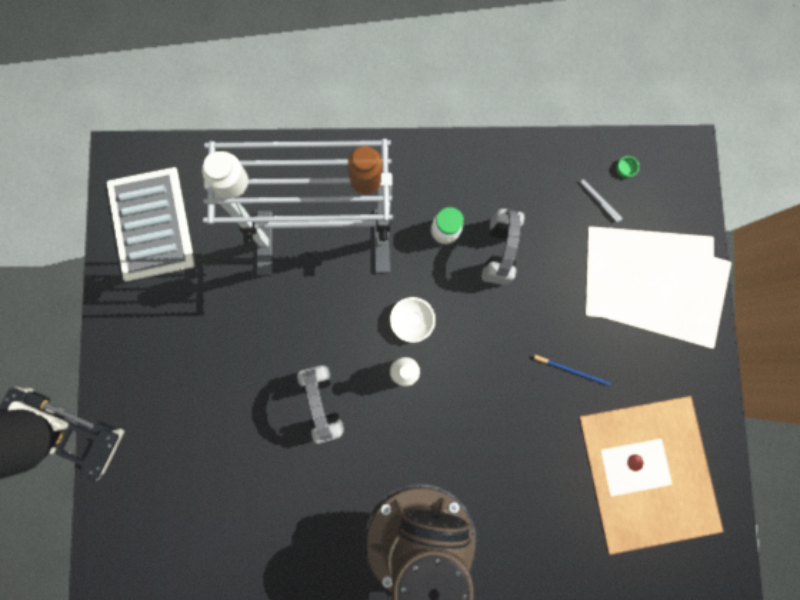

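Side view: the target ear defenders are at about (575,435), with the jar at (530,375) beside them. The rail runs (370,232)–(455,285) between its clamps. In the top view the target is at (507,245) and the rack spans (208–390,143–222). Next I'll fit geometric models to the outlines.

```bash
cat > h.py <<'E'
import cv2, numpy as np, itertools
from scipy.spatial.transform import Rotation as Rot
def box(x0,x1,y0,y1,z0,z1): return np.array(list(itertools.product((x0,x1),(y0,y1),(z0,z1))),float)
def ear_parts():
    P=[box(s*.030,s*.078,-.031,.031,0,.085) for s in (-1,1)]
    t=np.radians(np.linspace(0,180,19))
    for a,b in zip(t[:-1],t[1:]):
        P.append(np.array([[r*np.cos(u),y,.07+r*np.sin(u)] for r in(.065,.075) for u in(a,b) for y in(-.012,.012)]))
    return P
def stand_parts(h):
    P=[]
    for s in(-1,1):
        P+=[box(-.01,.01,s*.135-.01,s*.135+.01,0,.425),box(-.075,.075,s*.135-.017,s*.135+.017,0,.012)]
        P.append(box(-.064,.064,s*.135-.003,s*.135+.003,.415,.421))
    for x in np.linspace(-.061,.061,5): P.append(box(x-.003,x+.003,-.145,.145,.415,.421))
    P.append(box(-.007,.007,-.135,.135,h-.015,h-.001))
    return P
def proj(s,p): return cv2.projectPoints(np.ascontiguousarray(p,dtype=float),np.array(s["rvec"],float),np.array(s["tvec"],float),np.array(s["intrinsics"],float),None)[0][:,0]
def render(s,parts,R,t):
    m=np.zeros((420,560),np.uint8)
    for p in parts:
        q=proj(s,p@R.T+t)
        cv2.fillConvexPoly(m,np.round(cv2.convexHull(q.astype(np.float32))*16).astype(np.int32),1,shift=4)
    return m>0
def Rz(a): return Rot.from_euler('z',a,degrees=True).as_matrix()
def iou(a,b): return (a&b).sum()/max(1,(a|b).sum())
def overlay(s,m,f,crop=None,k=1):
    im=s["pixels"].copy(); c,_=cv2.findContours(m.astype(np.uint8),cv2.RETR_LIST,cv2.CHAIN_APPROX_NONE)
    im=cv2.resize(im,None,fx=2,fy=2,interpolation=cv2.INTER_CUBIC)
    for q in c: cv2.polylines(im,[q*2+1],True,(0,0,255),1)
    if crop: x0,x1,y0,y1=[2*v for v in crop]; im=im[y0:y1,x0:x1]
    cv2.imwrite(f,im); return im
E
python3 - <<'E'
from plant import ctrl
from h import *
from scipy.optimize import minimize
import pickle
S=[ctrl.snapshot(n) for n in("side","top")]
def pick(s,l,ref):
    c=ctrl.outline_of(s,l); u=proj(s,np.array([ref]))[0]
    return min(c,key=lambda d:np.linalg.norm(np.argwhere(d["pixels"]).mean(0)[::-1]-u))["pixels"]
ME=[pick(s,"ear_defenders",[.625,-.195,.09]) for s in S]
MS=[pick(s,"stand",[.68,.2,.3]) for s in S]
pickle.dump((S,ME,MS),open("d.pkl","wb"))
print([m.sum() for m in ME+MS])
E_=ear_parts()
def fe(v): return -sum(iou(render(s,E_,Rz(v[2]),[v[0],v[1],0]),m) for s,m in zip(S,ME))
def fs(v): 
    P=stand_parts(v[3]/1); return -sum(iou(render(s,P,Rz(v[2]),[v[0],v[1],0]),m) for s,m in zip(S,MS))
def run(f,x0s,d):
    b=None
    for x0 in x0s:
        sim=np.vstack([x0]+[np.array(x0)+np.eye(len(x0))[i]*d[i] for i in range(len(x0))])
        r=minimize(f,x0,method="Nelder-Mead",options=dict(initial_simplex=sim,maxiter=250))
        if b is None or r.fun<b.fun:b=r
    return b
e=run(fe,[[.625,-.195,a] for a in(-15,0,15)],[.02,.02,8]); print(e.x,e.fun)
st=run(fs,[[.70,.18,a,h] for a in(-5,0,5) for h in(.18,.195)],[.02,.02,3,.01]); print(st.x,st.fun)
i=[overlay(s,render(s,E_,Rz(e.x[2]),[e.x[0],e.x[1],0])|render(s,stand_parts(st.x[3]),Rz(st.x[2]),[st.x[0],st.x[1],0]),"pics/t.png",c) for s,c in zip(S,[(200,460,20,350),(60,400,70,230)])]
cv2.imwrite("pics/ov_s.png",i[0][:600]);cv2.imwrite("pics/ov_t.png",i[1])
E
```

```text
[np.int64(2692), np.int64(945), np.int64(7432), np.int64(5630)]
[ 0.64595081 -0.20056496 -9.47526319] -1.6610525990404394
[0.67339595 0.20603593 0.46853736 0.17322798] -1.4402220553195018
```

View pics/ov_s.png

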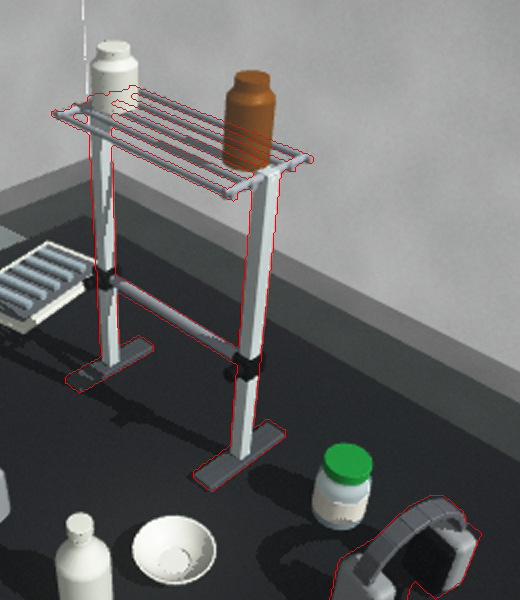

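View pics/ov_t.png

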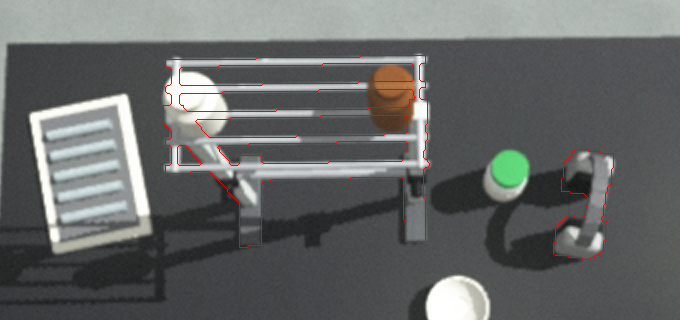

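The stand fits tightly: centre (0.673, 0.206), yaw about 0.5°, rail top near 0.175. The ear defenders fit at (0.646, -0.201), yaw -9.5°. Next I'll plan the grasp and check the clearances of the hanging path.

```bash
cat >> h.py <<'E'
GRIP=np.array([-.045,0,.124])
def tool_pose(o,yaw,tilt,lean0,pinch=.019):
    """ear origin o, yaw, far-cup-up tilt (deg), lean in ear frame -> R,tcp"""
    Re=Rot.from_euler('z',yaw,degrees=True)*Rot.from_euler('y',-tilt,degrees=True)
    a=np.radians(lean0)
    z=np.array([np.sin(a),0,-np.cos(a)]); x=np.array([0,-1.,0]); Rl=np.column_stack([x,np.cross(z,x),z])
    R=Re.as_matrix()@Rl
    return R, np.array(o)+Re.apply(GRIP)+R[:,2]*pinch
def row(R0,p0,R,p):
    return np.round(np.r_[Rot.from_matrix(R@R0.T).as_rotvec(degrees=True),(p-p0)*1000],1)
def cur(o): return Rot.from_euler('xyz',o["orientation"],degrees=True).as_matrix(),np.array(o["tool_pos"])
E
python3 - <<'E'
from plant import ctrl
from h import *
print(ctrl.pinch_z)
R0,p0=cur(ctrl.get_obs())
R,p=tool_pose([.646,-.2006,0],-9.5,0,24)
print("grasp tcp",p,"back100",p-R[:,2]*.1)
print(row(R0,p0,R,p-R[:,2]*.1), row(R0,p0,R,p))
# 2D clearance in stand x-z
def pts(x,z,t,lean=24,rt=.202):
    a=np.radians(t);C=np.array([[np.cos(a),-np.sin(a)],[np.sin(a),np.cos(a)]])
    g=np.linspace(0,1,25)
    E=[]
    for s in(-1,1): E+=[[s*(.03+.048*u),.085*v] for u in g for v in g]
    E+=[[r*np.cos(u),.07+r*np.sin(u)] for r in(.065,.07,.075) for u in np.linspace(0,np.pi,60)]
    b=np.radians(lean);d=np.array([np.sin(b),-np.cos(b)]);n=np.array([d[1],-d[0]])
    gp=np.array([-.045,.124])
    G=[gp+d*.019*0+d*k+n*w for k in np.linspace(-.047,.019,20) for w in(-.010,.010)]+[gp+d*k+n*w for k in np.linspace(-.30,-.047,60) for w in np.linspace(-.039,.039,9)]
    f=lambda q:np.array(q)@C.T+[x,z]
    E,G=f(E),f(G)
    rail=lambda q:(np.hypot(q[:,0],q[:,1]-(rt-.008))-.008).min()
    def rack(q):
        dx=np.maximum(np.abs(q[:,0])-.064,0);dz=np.maximum(np.maximum(.415-q[:,1],q[:,1]-.427),0);return np.hypot(dx,dz).min()
    return np.round([rail(E)*1e3,rail(G)*1e3,rack(E)*1e3,rack(G)*1e3],0)
for w in [(-.25,.21,20),(-.15,.21,20),(-.08,.21,20),(-.04,.21,20),(0,.21,20),(.03,.21,20),(.04,.17,20),(.04,.13,20),(.03,.13,15),(.02,.12,10),(.01,.11,5),(0,.10,0),(0,.09,0),(0,.067,0)]:
    print(w,pts(*w),pts(*w,rt=.178))
E
```

```text
0.0188
grasp tcp [ 0.60923916 -0.19444835  0.10664264] back100 [ 0.56912331 -0.18773525  0.19799718]
[  -7.2  -23.    15.4  283.  -799.1  -28.6] [  -7.2  -23.    15.4  323.1 -805.8 -119.9]
(-0.25, 0.21, 20) [174. 325. 173. 274.] [181. 334. 173. 274.]
(-0.15, 0.21, 20) [ 80. 233. 102. 180.] [ 94. 245. 102. 180.]
(-0.08, 0.21, 20) [ 34. 174.  70. 114.] [ 57. 189.  70. 114.]
(-0.04, 0.21, 20) [ 21. 144.  64.  78.] [ 44. 161.  64.  78.]
(0, 0.21, 20) [ 21. 117.  64.  48.] [ 33. 136.  64.  48.]
(0.03, 0.21, 20) [ -3. 100.  64.  26.] [ 19. 122.  64.  26.]
(0.04, 0.17, 20) [ -7.  60. 104.  47.] [ -7.  81. 104.  47.]
(0.04, 0.13, 20) [  6.  31. 144.  75.] [ -2.  48. 144.  75.]
(0.03, 0.13, 15) [ 10.  36. 142.  58.] [  3.  55. 142.  58.]
(0.02, 0.12, 10) [ 15.  32. 151.  47.] [ 11.  52. 151.  47.]
(0.01, 0.11, 5) [ 19.  29. 160.  35.] [ 17.  47. 160.  35.]
(0, 0.1, 0) [ 23.  25. 170.  21.] [ 22.  41. 170.  21.]
(0, 0.09, 0) [ 23.  21. 180.  25.] [ 22.  34. 180.  25.]
(0, 0.067, 0) [  0.  24. 203.  35.] [ 24.  21. 203.  35.]
```

{"fn": "carry_out", "kwargs": {"increments": [[0,0,0,0,-20,60,0],[0,0,3,20,-60,110,0],[0,0,6,50,-110,140,0],[0,0,9,75,-165,140,0],[0,0,12,100,-220,140,0],[0,0,15,120,-275,140,0],[0,0,15,140,-330,140,0],[0,0,15,160,-385,140,0],[0,0,15,175,-440,140,0],[0,0,15,190,-495,140,0],[-1,-4,15,205,-550,140,0],[-2,-8,15,220,-600,140,0],[-4,-13,15,235,-650,130,0],[-6,-18,15,250,-700,120,0],[-7,-23,15.4,265,-750,100,0],[-7.2,-24,15.4,275,-780,70,0],[-7.2,-24,15.4,281,-799,20,0],[-7.2,-24,15.4,281,-799,0,0],[-7.2,-24,15.4,281,-799,0,0],[-7.2,-24,15.4,281,-799,0,0]]}}

```text
clock: 3.9
tool_pos: [0.5679, -0.1875, 0.2281]
orientation: [-154.9, 0.2, -99.3]
force: [0.3, -0.0, -0.2]
opening: 0.0877
```

Run:
```python
from plant import ctrl
from h import *
from scipy.optimize import minimize
o=ctrl.get_obs(); print(o["clock"],o["tool_pos"],o["orientation"],o["force"])
R0,p0=cur(o); R,p=tool_pose([.646,-.2006,0],-9.5,0,25)
print(row(R0,p0,R,p-R[:,2]*.06),row(R0,p0,R,p))
s=ctrl.snapshot("side"); t=ctrl.snapshot("top")
m=render(s,ear_parts(),Rz(-9.5),[.646,-.2006,0]); a=overlay(s,m,"pics/t.png",(300,560,180,420))
m=render(t,ear_parts(),Rz(-9.5),[.646,-.2006,0]); b=overlay(t,m,"pics/t.png",(280,400,100,260))
b=cv2.resize(b,(360,480)); cv2.imwrite("pics/pre.png",cv2.resize(np.hstack([a,b]),(800,436)))
```

```text
3.9 [ 0.56794213 -0.18754166  0.22806099] [-154.91604109    0.23453764  -99.34861344] [ 0.26423379 -0.00511568 -0.18027157]
[ -0.2   0.1  -0.2  16.6  -2.8 -66.9] [-2.000e-01  1.000e-01 -2.000e-01  4.160e+01 -7.000e+00 -1.213e+02]
```

View pics/pre.png

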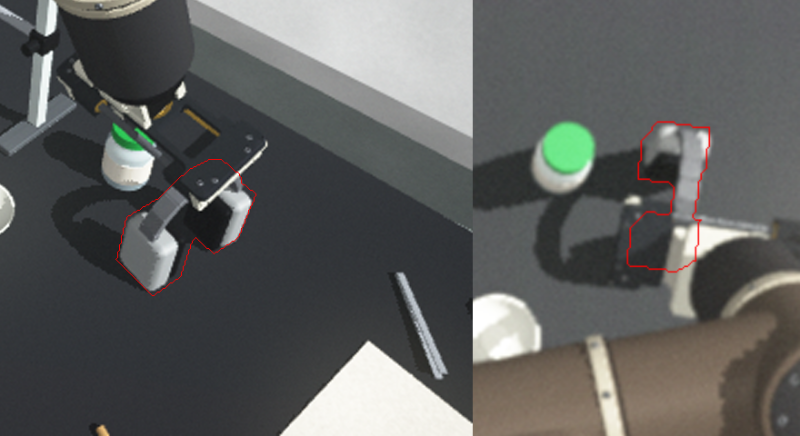

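The fitted outline lies on the ear defenders in both views: cups at (150,250) and (230,215) in the left half, the band between them. I'll approach along the tool axis and grip.

{"fn": "carry_out", "kwargs": {"increments": [[0,0,0,4,-1,-20,0],[0,0,0,10,-2,-42,0],[0,0,0,17,-3,-67,0],[0,0,0,24,-4,-83,0],[0,0,0,31,-5,-98,0],[0,0,0,37,-6,-111,0],[0,0,0,41.5,-7,-121,0],[0,0,0,41.5,-7,-121,0],[0,0,0,41.5,-7,-121,0.3],[0,0,0,41.5,-7,-121,0.5],[0,0,0,41.5,-7,-121,0.7],[0,0,0,41.5,-7,-121,1],[0,0,0,41.5,-7,-121,1],[0,0,0,41.5,-7,-121,1],[0,0,0,41.5,-7,-121,1],[0,0,0,41.5,-7,-121,1]]}}

```text
clock: 6.0
tool_pos: [0.6087, -0.1947, 0.1055]
orientation: [-155.0, 0.2, -99.4]
force: [0.2, 0.7, 0.7]
opening: 0.024
```

Run:
```python
from plant import ctrl
from h import *
o=ctrl.get_obs(); print(o["clock"],o["tool_pos"],o["orientation"],o["force"],o["moment"],o["opening"])
s=ctrl.snapshot("side"); cv2.imwrite("pics/grip.png",cv2.resize(s["pixels"][180:420,280:520],(600,600),interpolation=cv2.INTER_CUBIC))
```

```text
6.0 [ 0.60866557 -0.19469885  0.10552039] [-155.02467928    0.23466586  -99.38144109] [0.20473416 0.65051501 0.73321502] [ 0.10707939  1.36544204 -0.0627184 ] 0.02398319257780696
```

View pics/grip.png

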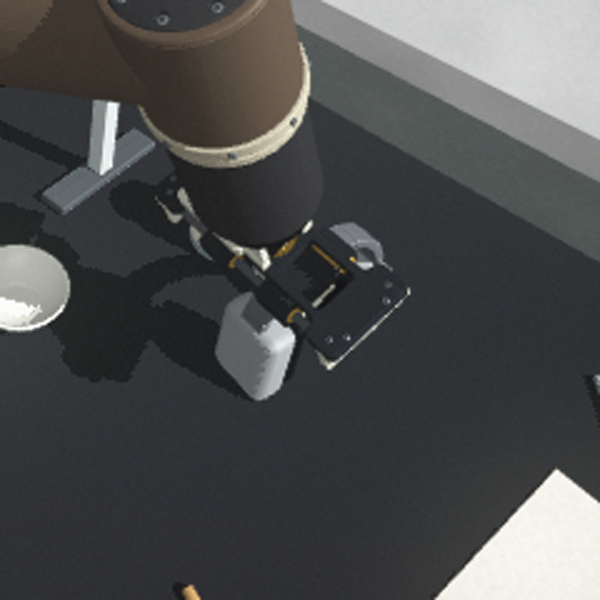

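Gripped: opening 24 mm, which is the band width. Next come the waypoint rows for the lift and the carry to in front of the stand.

```bash
cat > rows.py <<'E'
from h import *
def rows(R0,p0,W):
    for w in W:
        R,p=tool_pose(w[0],w[1],w[2],25); print(w,row(R0,p0,R,p).tolist())
E
python3 - <<'E'
from rows import *
R0,p0=tool_pose([.646,-.2006,0],-9.5,0,25)
rows(R0,p0,[([.640,-.2006,.12],-9.5,0),([.61,-.195,.24],-9.5,0),([.52,-.05,.24],-4,10),([.43,.12,.24],0.5,20),([.43,.206,.225],0.5,20)])
E
```

```text
([0.64, -0.2006, 0.12], -9.5, 0) [0.0, 0.0, 0.0, -6.0, 0.0, 120.0]
([0.61, -0.195, 0.24], -9.5, 0) [0.0, 0.0, 0.0, -36.0, 5.6, 240.0]
([0.52, -0.05, 0.24], -4, 10) [-1.2, -9.9, 5.5, -144.4, 148.3, 232.0]
([0.43, 0.12, 0.24], 0.5, 20) [-1.6, -20.0, 9.9, -250.8, 313.9, 220.9]
([0.43, 0.206, 0.225], 0.5, 20) [-1.6, -20.0, 9.9, -250.8, 399.9, 205.9]
```

{"fn": "carry_out", "kwargs": {"increments": [[0,0,0,0,0,8,1],[0,0,0,0,0,25,1],[0,0,0,-2,0,50,1],[0,0,0,-4,0,85,1],[0,0,0,-6,0,120,1],[0,0,0,-14,1,160,1],[0,0,0,-25,3,200,1],[0,0,0,-36,5,235,1],[0,-2,1,-60,30,238,1],[-0.5,-5,3,-90,70,236,1],[-1,-8,4.5,-118,110,234,1],[-1.2,-10,5.5,-144,148,232,1],[-1.3,-12.5,6.6,-170,190,229,1],[-1.4,-15,7.7,-197,232,226,1],[-1.5,-17.5,8.8,-224,274,223,1],[-1.6,-20,9.9,-251,314,220,1],[-1.6,-20,9.9,-251,350,214,1],[-1.6,-20,9.9,-251,380,209,1],[-1.6,-20,9.9,-251,400,206,1],[-1.6,-20,9.9,-251,400,206,1]]}}

```text
clock: 8.55
tool_pos: [0.359, 0.0994, 0.3149]
orientation: [-141.6, -0.8, -92.4]
force: [-0.2, 0.3, -3.1]
opening: 0.0237
```

```bash
cat > fit.py <<'E'
from plant import ctrl
from h import *
from scipy.optimize import minimize
import sys
o=ctrl.get_obs(); print(o["clock"],o["tool_pos"],o["orientation"],o["force"],o["moment"],o["opening"])
R0,p0=cur(o)
Rg,pg=tool_pose([0,0,0],0,0,25)   # ear frame -> tool
Re=R0@Rg.T; oe=p0-Re@pg
eul=Rot.from_matrix(Re).as_euler('ZYX',degrees=True); print("ear nominal",oe,eul)
S=[ctrl.snapshot(n) for n in("side","top")]
M=[]
for s in S:
    c=ctrl.outline_of(s,"ear_defenders"); u=proj(s,(Re@[0,0,.08]+oe)[None])[0]
    M.append(min(c,key=lambda d:np.linalg.norm(np.argwhere(d["pixels"]).mean(0)[::-1]-u))["pixels"] if c else None)
s,m=S[0],M[0]; P=ear_parts()
# slip: rotation about jaw axis at grip, plus shift in tool plane
def ear(v):
    Rn=Re@Rot.from_euler('y',-v[0],degrees=True).as_matrix(); g=oe+Re@(GRIP+np.array([v[1],0,v[2]])/1e3)
    return Rn,g-Rn@GRIP
ims=[]
for v in([0,0,0],):
    ims=[overlay(s,render(s,P,*ear(v)),"pics/t.png",(60,420,0,280)),cv2.resize(overlay(S[1],render(S[1],P,*ear(v)),"pics/t.png",(60,340,60,340)),(560,560))]
cv2.imwrite("pics/%s.png"%sys.argv[1],cv2.resize(np.hstack(ims),(800,350)))
if m is not None:
    vis=lambda r:(r&m).sum()/m.sum()-0.3*(r&~m).sum()/m.sum()
    print("iou nominal",iou(render(s,P,*ear([0,0,0])),m), [(a,round(vis(render(s,P,*ear([a,0,0]))),3)) for a in(-15,-10,-6,-3,0,3,6,10)])
E
python3 fit.py carry
```

```text
8.55 [0.35898884 0.09943783 0.31486199] [-141.63209432   -0.82668814  -92.4375208 ] [-0.22591105  0.30510163 -3.14373526] [ 0.1168356   2.91497425 -0.02904408] 0.023739866162841995
ear nominal [0.41953191 0.09548381 0.21953254] [ -2.24107277 -13.36648843  -0.84970726]
iou nominal 0.09261608728749049 [(-15, np.float64(-3.006)), (-10, np.float64(-2.573)), (-6, np.float64(-2.196)), (-3, np.float64(-1.943)), (0, np.float64(-1.915)), (3, np.float64(-1.871)), (6, np.float64(-1.829)), (10, np.float64(-1.786))]
```

View pics/carry.png

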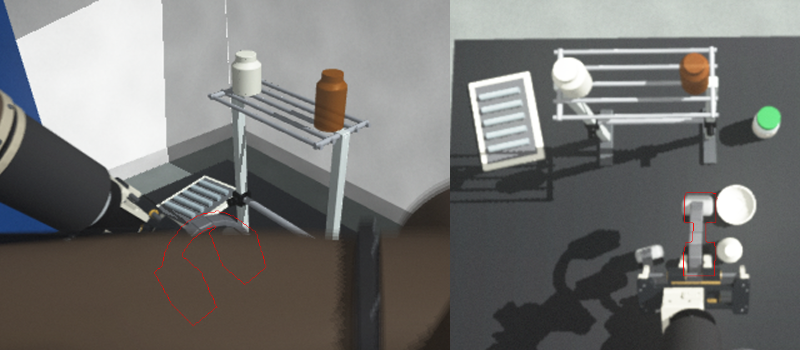

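The ear defenders hang on the gripper, partly hidden by the forearm in the side view at (210,260) and visible in the top view at (700,240). The arm stopped short of the target, so I'll repeat the pose to see where the commanded one lies.

{"fn": "carry_out", "kwargs": {"increments": [[0,0,0,0,0,0,1],[0,0,0,0,0,0,1],[0,0,0,0,0,0,1],[0,0,0,0,0,0,1]]}}

```text
clock: 9.25
tool_pos: [0.3592, 0.0984, 0.3162]
orientation: [-141.5, -0.9, -92.6]
force: [0.3, 0.2, -3.9]
opening: 0.0238
```

Run:
```python
from plant import ctrl
from rows import *
o=ctrl.get_obs(); print(o["clock"],o["tool_pos"],o["orientation"],o["joint_pos"],o["qvel"])
R0,p0=cur(o)
rows(R0,p0,[([.43,.206,.225],0.5,20)])
```

```text
9.25 [0.35918432 0.09836608 0.31617719] [-141.53597068   -0.88082912  -92.61814187] [ 129.25760108  -50.25042906  -57.99395064   28.65286406 -108.34982402
  -38.79246153] [ 1.01629286 -0.25305995  0.04579612  0.08706006 -0.01552849 -0.13864011]
([0.43, 0.206, 0.225], 0.5, 20) [0.8, -6.6, 3.2, -0.4, 107.0, -3.5]
```

Joint 3 is at its limit, so this place is too close to the base. I'll stay farther out, with the ear defenders at x ≥ 0.5, which is still clear of the stand.

Run:
```python
from plant import ctrl
from rows import *
R0,p0=cur(ctrl.get_obs())
rows(R0,p0,[([.50,.08,.23],0.5,13),([.52,.206,.225],0.5,20),([.50,.206,.225],0.5,20)])
```

```text
([0.5, 0.08, 0.23], 0.5, 13) [0.9, 0.4, 3.1, 80.8, -18.9, 9.5]
([0.52, 0.206, 0.225], 0.5, 20) [0.8, -6.6, 3.2, 89.6, 107.0, -3.5]
([0.5, 0.206, 0.225], 0.5, 20) [0.8, -6.6, 3.2, 69.6, 107.0, -3.5]
```

{"fn": "carry_out", "kwargs": {"increments": [[0,0,0,10,-2,2,1],[0,0,1,20,-5,3,1],[0,0,2,32,-8,5,1],[0,0,3,45,-12,7,1],[0.9,0.4,3.1,60,-16,9,1],[0.9,0.4,3.1,72,-19,9,1],[0.9,0.4,3.1,81,-19,9,1],[0.9,0.4,3.1,81,-19,9,1],[0.9,0.4,3.1,81,-19,9,1],[0.9,0.4,3.1,81,-19,9,1]]}}

```text
clock: 10.5
tool_pos: [0.4398, 0.0801, 0.3254]
orientation: [-141.9, 0.0, -89.4]
force: [0.0, 0.5, -2.7]
opening: 0.0236
```

Run:
```python
from plant import ctrl
from rows import *
o=ctrl.get_obs(); print(o["tool_pos"],o["orientation"],o["joint_pos"])
R0,p0=cur(o)
rows(R0,p0,[([.50,.08,.23],0.5,13),([.52,.206,.225],0.5,20)])
```

```text
[0.43979239 0.08013473 0.3253935 ] [-1.41917900e+02  1.28489965e-02 -8.93894991e+01] [ 149.94565958  -69.18019549  -53.40222664   27.16774948 -136.42672549
  -44.59128549]
([0.5, 0.08, 0.23], 0.5, 13) [-0.0, 0.1, -0.1, 0.2, -0.7, 0.3]
([0.52, 0.206, 0.225], 0.5, 20) [0.1, -6.9, -0.1, 8.9, 125.2, -12.7]
```

The pose was reached, but joint 1 is at 150°: the arm has flipped into a backward branch. I'll fit a small kinematic model from the recorded joint/pose pairs to plan the way back to the forward branch.

```bash
cat > kin.py <<'E'
import numpy as np
from scipy.spatial.transform import Rotation as Rot
from scipy.optimize import least_squares
D=[([81.423,20.546,.682,0,-70.136,-16.507],[.28619,.61130,.22659],[179.999,0,-115.086]),
([129.25760108,-50.25042906,-57.99395064,28.65286406,-108.34982402,-38.79246153],[.35918,.09837,.31618],[-141.536,-.881,-92.618]),
([149.94565958,-69.18019549,-53.40222664,27.16774948,-136.42672549,-44.59128549],[.43979,.08013,.32539],[-141.918,.0128,-89.389])]
LO=np.array([-176.03,-82.01,-58.28,-173.87,-174.79,-173.66]);HI=np.array([176.03,121.73,71.71,95.51,-.11,173.66])
def fk(q,P,s):
    d1,a1,L2,a3,L4,ys,yw,d6=P; s4,s6,c6=s
    E=lambda a,v:Rot.from_euler(a,v,degrees=True)
    R=E('z',q[0]); p=np.array([0,0,d1])+R.apply([a1,ys,0])
    R=R*E('y',q[1]); p=p+R.apply([0,0,L2])
    R=R*E('y',-q[2]); p=p+R.apply([L4,0,a3])
    R=R*E('x',s4*q[3])*E('y',-q[4]); p=p+R.apply([d6,yw,0])
    R=R*E('x',s6*q[5]+c6)*E('y',90)
    return R,p
def err(q,p,rpy,P,s):
    R,x=fk(q,P,s); Rt=Rot.from_euler('xyz',rpy,degrees=True)
    return np.r_[x-p,(R*Rt.inv()).as_rotvec()]
def fit():
    b=None
    for s4 in(1,-1):
        for s6 in(1,-1):
            for c6 in(0,90,180,270):
                r=least_squares(lambda P:np.concatenate([err(*d,P,(s4,s6,c6)) for d in D]),[.3,0,.4,0,.4,0,0.1,.3])
                if b is None or r.cost<b[0]: b=(r.cost,r.x,(s4,s6,c6))
    return b
if __name__=="__main__":
    b=fit(); print(b)
    for d in D: print(np.round(err(*d,b[1],b[2]),4))
E
python3 kin.py; python3 -c "
from plant import ctrl;print([a for a in dir(ctrl) if a[0]!='_'])"
```

```text
(np.float64(8.51330267497299e-10), array([ 1.98724756e-01, -6.83448316e-06,  6.01601764e-01,  3.59335750e-05,
        4.63584776e-01, -3.18470005e-05, -1.91787162e-01,  3.77982368e-01]), (-1, -1, 0))
[-0.  0. -0. -0. -0.  0.]
[-0. -0.  0.  0. -0. -0.]
[ 0.  0. -0.  0. -0. -0.]
['PlanningError', 'close_job', 'get_obs', 'outline_of', 'pinch_z', 'search_frame', 'snapshot']
```

```bash
cat >> kin.py <<'E'
_,PP,SS=fit()
def sols(R,p,n=150,seed=0):
    rg=np.random.default_rng(seed); out=[]
    Rt=Rot.from_matrix(R)
    for _ in range(n):
        q0=rg.uniform(LO,HI)
        def f(q):
            A,x=fk(q,PP,SS); return np.r_[x-p,.3*(A*Rt.inv()).as_rotvec()]
        r=least_squares(f,q0,bounds=(LO,HI),x_scale=50,max_nfev=60)
        if r.cost<1e-9 and not any(np.abs(r.x-o).max()<2 for o in out): out.append(r.x)
    return out
E
python3 - <<'E'
from kin import *
from h import tool_pose
for w in [([.673,.206,.045],.5,0),([.673,.206,.21],.5,20),([.55,.206,.225],.5,20),([.52,.206,.225],.5,20),([.50,.08,.23],.5,13),([.52,-.05,.24],-4,10),([.61,-.195,.24],-9.5,0)]:
    R,p=tool_pose(*w,25); print(w,p.round(3))
    for q in sols(R,p,60): print("   ",q.round(0))
E
```

```text
([0.673, 0.206, 0.045], 0.5, 0) [0.636 0.206 0.152]
    [ 39.  11. -42.  44. -22.  13.]
([0.673, 0.206, 0.21], 0.5, 20) [0.602 0.205 0.298]
    [ 30.  -5. -55.  94. -20. -25.]
([0.55, 0.206, 0.225], 0.5, 20) [0.479 0.205 0.313]
([0.52, 0.206, 0.225], 0.5, 20) [0.449 0.205 0.313]
([0.5, 0.08, 0.23], 0.5, 13) [0.44  0.079 0.326]
    [ 59. -30. -57.  44. -50.   6.]
    [ 150.  -69.  -53.   27. -137.  -45.]
    [-146.  -81.  -18. -105. -160.  136.]
([0.52, -0.05, 0.24], -4, 10) [ 0.465 -0.046  0.339]
    [ 34. -27. -50.  31. -43.  34.]
    [ 133.  -74.  -50.   34. -135.  -28.]
([0.61, -0.195, 0.24], -9.5, 0) [ 0.574 -0.189  0.347]
    [  4.  -4. -21.   7. -49.  73.]
```

The model fits exactly, so next I'll survey feasible forward-branch approach poses (yaw, tilt, x, z) and their joint margins.

```bash
cat >> kin.py <<'E'
def track(q,R,p,lo=LO,hi=HI):
    Rt=Rot.from_matrix(R)
    def f(q):
        A,x=fk(q,PP,SS); return np.r_[x-p,.3*(A*Rt.inv()).as_rotvec()]
    r=least_squares(f,np.clip(q,lo+.01,hi-.01),bounds=(lo,hi),x_scale=50,max_nfev=40)
    return r.x,np.sqrt(2*r.cost)
def margin(q): return np.minimum(q-LO,HI-q)[1:].min()
E
python3 - <<'E'
from kin import *
from h import tool_pose
qF=np.array([39,11,-42,44,-22,13.])
# path in stand frame: (dx,z,tilt) final->back out
path=[(0,.045,0),(0,.09,0),(.01,.11,5),(.015,.13,10),(.01,.16,13),(.0,.19,15),(-.01,.215,15),(-.05,.215,15),(-.08,.215,15),(-.12,.215,15),(-.16,.215,15)]
for tl in (15,18):
  for yaw in(-20,-12,-6,.5,7,14):
    q=qF;out=[]
    for dx,z,t in path:
        if t>=15: t=tl
        R,p=tool_pose([.673+dx,.206,z],yaw,t,25); q2,e=track(q,R,p)
        out.append("%d/%d"%(e*1000,margin(q2))); q=q2
    print(tl,yaw,out,q.round(0))
E
```

```text
15 -20 ['0/20', '0/25', '0/21', '0/17', '0/16', '0/16', '0/17', '0/15', '0/13', '0/11', '0/9'] [ 74.  -8. -48.  46. -62. -31.]
15 -12 ['0/18', '0/23', '0/18', '0/13', '0/11', '0/11', '0/13', '0/11', '0/9', '0/7', '0/5'] [ 73. -12. -53.  49. -57. -26.]
15 -6 ['0/16', '0/22', '0/16', '0/10', '0/9', '0/9', '0/11', '0/8', '0/6', '0/4', '0/3'] [ 71. -15. -55.  52. -53. -20.]
15 0.5 ['0/15', '0/21', '0/15', '0/8', '0/7', '0/6', '0/9', '0/6', '0/4', '0/2', '0/0'] [ 68. -19. -57.  53. -48. -14.]
15 7 ['0/16', '0/22', '0/14', '0/7', '0/5', '0/5', '0/8', '0/5', '0/3', '0/1', '2/0'] [ 64. -21. -58.  53. -42.  -4.]
15 14 ['0/18', '0/23', '0/16', '0/7', '0/4', '0/4', '0/8', '0/5', '0/3', '0/0', '5/0'] [ 60. -23. -58.  50. -36.   8.]
18 -20 ['0/20', '0/25', '0/21', '0/17', '0/16', '0/12', '0/14', '0/12', '0/10', '0/8', '0/7'] [ 76.  -8. -51.  49. -63. -36.]
18 -12 ['0/18', '0/23', '0/18', '0/13', '0/11', '0/8', '0/10', '0/7', '0/5', '0/4', '0/2'] [ 75. -12. -55.  53. -58. -31.]
18 -6 ['0/16', '0/22', '0/16', '0/10', '0/9', '0/5', '0/7', '0/4', '0/3', '0/1', '0/0'] [ 72. -16. -58.  56. -53. -26.]
18 0.5 ['0/15', '0/21', '0/15', '0/8', '0/7', '0/3', '0/5', '0/2', '0/0', '4/0', '10/0'] [ 69. -19. -58.  55. -49. -16.]
18 7 ['0/16', '0/22', '0/14', '0/7', '0/5', '6/0', '0/3', '0/0', '4/0', '11/0', '18/0'] [ 65. -21. -58.  53. -44.  -6.]
18 14 ['0/18', '0/23', '0/16', '0/7', '0/4', '11/0', '0/0', '9/0', '37/0', '74/0', '111/0'] [ 22. -13. -58.  96.  -3. -12.]
```

Run:
```python
from kin import *
from h import tool_pose
qn=np.array([149.946,-69.18,-53.402,27.168,-136.427,-44.591])
qF=np.array([39,11,-42,44,-22,13.])
q=qF
for dx,z,t in [(0,.045,0),(.01,.12,7),(-.0,.2,13),(-.05,.22,13),(-.1,.22,13),(-.14,.23,13)]:
    R,p=tool_pose([.673+dx,.206,z],-9.5,t,25); q,e=track(q,R,p)
qg=q; print("goal",qg.round(1),e)
def jac(q):
    A0,x0=fk(q,PP,SS); J=np.zeros((6,6))
    for i in range(6):
        d=q.copy();d[i]+=.1;A,x=fk(d,PP,SS);J[:,i]=np.r_[(x-x0),.3*(A*A0.inv()).as_rotvec()]/np.radians(.1)
    return np.linalg.svd(J)[1][-1]
def show(a,b,n=12):
    for k in range(n+1):
        q=a+(b-a)*k/n; A,x=fk(q,PP,SS)
        g=x+A.apply([0,0,-.019]); 
        el=.6016*np.array([np.sin(np.radians(q[1]))*np.cos(np.radians(q[0])),np.sin(np.radians(q[1]))*np.sin(np.radians(q[0])),np.cos(np.radians(q[1]))])
        r=.6016*np.sin(np.radians(q[1]))+.4636*np.cos(np.radians(q[2]-q[1]))
        print(k,q.round(0),"tcp",x.round(3),"axis",A.apply([0,0,1]).round(2),"r",round(r,3),"sv",round(jac(q),4))
show(qn,qg)
```

```text
goal [ 67.8 -12.3 -48.9  47.4 -54.6 -16.2] 3.087222319865813e-14
0 [ 150.  -69.  -53.   27. -136.  -45.] tcp [0.44  0.08  0.325] axis [ 0.62  0.01 -0.79] r -0.116 sv 0.0625
1 [ 143.  -64.  -53.   29. -130.  -42.] tcp [0.419 0.071 0.343] axis [ 0.62  0.   -0.79] r -0.088 sv 0.055
2 [ 136.  -60.  -53.   31. -123.  -40.] tcp [0.4   0.069 0.359] axis [ 0.62 -0.   -0.78] r -0.059 sv 0.0438
3 [ 129.  -55.  -52.   32. -116.  -37.] tcp [0.384 0.074 0.373] axis [ 0.63 -0.01 -0.78] r -0.03 sv 0.0291
4 [ 123.  -50.  -52.   34. -109.  -35.] tcp [0.371 0.084 0.384] axis [ 0.63 -0.01 -0.77] r 0.001 sv 0.0112
5 [ 116.  -45.  -52.   36. -102.  -33.] tcp [0.364 0.099 0.393] axis [ 0.64 -0.02 -0.77] r 0.032 sv 0.0095
6 [109. -41. -51.  37. -96. -30.] tcp [0.362 0.118 0.397] axis [ 0.65 -0.03 -0.76] r 0.063 sv 0.0326
7 [102. -36. -51.  39. -89. -28.] tcp [0.366 0.138 0.398] axis [ 0.65 -0.04 -0.76] r 0.094 sv 0.0571
8 [ 95. -31. -50.  41. -82. -26.] tcp [0.377 0.158 0.393] axis [ 0.65 -0.05 -0.76] r 0.126 sv 0.0816
9 [ 88. -27. -50.  42. -75. -23.] tcp [0.393 0.178 0.384] axis [ 0.65 -0.07 -0.76] r 0.156 sv 0.1039
10 [ 81. -22. -50.  44. -68. -21.] tcp [0.416 0.195 0.37 ] axis [ 0.64 -0.08 -0.76] r 0.186 sv 0.12
11 [ 75. -17. -49.  46. -61. -19.] tcp [0.443 0.208 0.35 ] axis [ 0.63 -0.09 -0.77] r 0.216 sv 0.1204
12 [ 68. -12. -49.  47. -55. -16.] tcp [0.474 0.216 0.326] axis [ 0.61 -0.1  -0.79] r 0.244 sv 0.108
```

Run:
```python
from kin import *
qn=np.array([149.946,-69.18,-53.402,27.168,-136.427,-44.591])
qg=np.array([67.8,-12.3,-48.9,47.4,-54.6,-16.2])
A0,x0=fk(qn,PP,SS); q=qn; L=[]
for k in range(1,19):
    A,x=fk(qn+(qg-qn)*k/18,PP,SS)
    w=np.r_[(A*A0.inv()).as_rotvec(degrees=True).round(1),((x-x0)*1000).round(0)]; L.append(w.tolist())
    q,e=track(q,(Rot.from_rotvec(w[:3],degrees=True)*A0).as_matrix(),x0+w[3:]/1e3); print(q.round(0),round(e*1e3,2))
print(L)
```

```text
[ 145.  -66.  -53.   28. -132.  -43.] 0.0
[ 141.  -63.  -53.   29. -127.  -42.] 0.0
[ 136.  -60.  -53.   31. -123.  -40.] 0.0
[ 132.  -57.  -52.   32. -118.  -38.] 0.0
[ 127.  -53.  -52.   33. -114.  -37.] 0.0
[ 122.  -50.  -52.   34. -109.  -35.] 0.0
[ 123.  -49.  -51.   34. -109.  -37.] 0.0
[ 134.  -50.  -50.   30. -118.  -45.] 0.0
[ 145.  -53.  -48.   26. -128.  -55.] 0.0
[ 156.  -55.  -45.   20. -137.  -66.] 0.0
[ 166.  -58.  -42.   12. -146.  -78.] 0.0
[ 174.  -62.  -37.    1. -156.  -94.] 0.0
[ 176.  -64.  -37.    1. -157.  -96.] 8.24
[ 176.  -66.  -39.    3. -158.  -93.] 18.55
[ 176.  -68.  -40.    5. -158.  -90.] 28.59
[ 176.  -71.  -41.    8. -159.  -88.] 38.31
[ 176.  -74.  -42.   10. -160.  -86.] 45.83
[ 176.  -77.  -43.   11. -162.  -84.] 52.57
[[1.0, 0.1, -1.5, -14.0, -7.0, 12.0], [1.9, 0.0, -2.9, -27.0, -10.0, 23.0], [2.7, -0.2, -4.2, -40.0, -11.0, 34.0], [3.4, -0.5, -5.3, -51.0, -8.0, 43.0], [3.9, -0.8, -6.2, -61.0, -3.0, 52.0], [4.3, -1.2, -7.1, -69.0, 5.0, 59.0], [4.5, -1.6, -7.8, -74.0, 14.0, 65.0], [4.6, -2.0, -8.4, -77.0, 25.0, 69.0], [4.5, -2.4, -8.8, -78.0, 38.0, 72.0], [4.3, -2.7, -9.2, -76.0, 51.0, 73.0], [4.0, -2.9, -9.5, -71.0, 65.0, 71.0], [3.5, -2.9, -9.8, -63.0, 79.0, 68.0], [3.0, -2.9, -9.9, -53.0, 92.0, 62.0], [2.4, -2.6, -10.0, -40.0, 104.0, 55.0], [1.8, -2.2, -10.1, -24.0, 115.0, 45.0], [1.1, -1.6, -10.1, -7.0, 125.0, 32.0], [0.6, -0.9, -10.1, 13.0, 132.0, 17.0], [0.0, 0.1, -10.1, 34.0, 137.0, 0.0]]
```

The tracker bifurcates at the shoulder fold. I'll replay my earlier moves in a DLS simulation to see whether it reproduces the observed flip, then search for a Cartesian excursion that flips it back.

```bash
cat > sim.py <<'E'
from kin import *
from h import tool_pose
VM=.7*np.array([136.94,136.94,172.46,180,180,180])
W6=np.array([1,1,1,.3,.3,.3])
def fkv(q): return fk(q,PP,SS)
def jac(q,A0,x0):
    J=np.zeros((6,6))
    for i in range(6):
        d=q.copy();d[i]+=.05;A,x=fkv(d);J[:,i]=np.r_[(x-x0),.3*(A*A0.inv()).as_rotvec()]/.05
    return J
def run(q,A0,x0,rows,lam=2e-4,sub=6,verbose=False):
    """rows relative to (A0,x0); DLS per substep with speed and range limits"""
    q=q.copy()
    for w in rows:
        At=Rot.from_rotvec(w[:3],degrees=True)*A0; xt=x0+np.array(w[3:6])/1e3
        for k in range(sub):
            A,x=fkv(q)
            dr=(At*A.inv()).as_rotvec(); dp=xt-x
            n=max(np.linalg.norm(dp)/(.0625/sub),np.degrees(np.linalg.norm(dr))/(10.7/sub),1)
            e=np.r_[dp,.3*dr]/n
            J=jac(q,A,x); free=np.ones(6,bool); dq=np.zeros(6)
            for _ in range(4):
                Jf=J[:,free]; dq[:]=0; dq[free]=np.linalg.solve(Jf.T@Jf+lam**2*np.eye(free.sum()),Jf.T@e)
                bad=free&(((q+dq<LO+.25)&(dq<0))|((q+dq>HI-.1)&(dq>0)))
                if not bad.any(): break
                free&=~bad
            dq*=min(1,(VM*.125/sub/np.maximum(np.abs(dq),1e-9)).min()); q=np.clip(q+dq,LO,HI)
        if verbose: print(q.round(0),np.round(np.linalg.norm(xt-fkv(q)[1])*1e3,1))
    return q
M1=[[0,0,0,0,0,8],[0,0,0,0,0,25],[0,0,0,-2,0,50],[0,0,0,-4,0,85],[0,0,0,-6,0,120],[0,0,0,-14,1,160],[0,0,0,-25,3,200],[0,0,0,-36,5,235],[0,-2,1,-60,30,238],[-.5,-5,3,-90,70,236],[-1,-8,4.5,-118,110,234],[-1.2,-10,5.5,-144,148,232],[-1.3,-12.5,6.6,-170,190,229],[-1.4,-15,7.7,-197,232,226],[-1.5,-17.5,8.8,-224,274,223],[-1.6,-20,9.9,-251,314,220],[-1.6,-20,9.9,-251,350,214],[-1.6,-20,9.9,-251,380,209],[-1.6,-20,9.9,-251,400,206],[-1.6,-20,9.9,-251,400,206]]
M2=[[0,0,0,10,-2,2],[0,0,1,20,-5,3],[0,0,2,32,-8,5],[0,0,3,45,-12,7],[.9,.4,3.1,60,-16,9],[.9,.4,3.1,72,-19,9],[.9,.4,3.1,81,-19,9],[.9,.4,3.1,81,-19,9],[.9,.4,3.1,81,-19,9],[.9,.4,3.1,81,-19,9]]
E
python3 - <<'E'
from sim import *
R,p=tool_pose([.646,-.2006,0],-9.5,0,25)
q=[s for s in sols(R,p,40)]; print([a.round(0) for a in q]); q0=q[0]
for lam in(1e-5,1e-4,3e-4,1e-3):
    q=run(q0,Rot.from_matrix(R),p,M1,lam); q=run(q,Rot.from_matrix(R),p,[M1[-1]]*4,lam)
    A,x=fkv(q); q3=run(q,A,x,M2,lam); print(lam,q.round(0),x.round(3),q3.round(0))
E
```

```text
[array([  1.,  12., -44.,  24., -11.,  57.])]
1e-05 [100. -26. -58.  43. -74. -28.] [0.358 0.211 0.325] [ 71. -23. -57.  52. -52. -11.]
0.0001 [100. -26. -58.  43. -74. -28.] [0.358 0.211 0.325] [ 71. -23. -57.  52. -52. -11.]
0.0003 [100. -26. -58.  43. -74. -28.] [0.358 0.211 0.325] [ 71. -23. -57.  52. -52. -11.]
0.001 [ 99. -26. -58.  43. -74. -28.] [0.358 0.211 0.325] [ 71. -23. -57.  52. -52. -11.]
```

```bash
sed -i 's/\.3\*dr/WR*dr/; s/\.3\*(A\*A0.inv/WR*(A*A0.inv/; s/^VM=/WR=.3\nVM=/' sim.py
python3 - <<'E'
import sim
from sim import *
R,p=tool_pose([.646,-.2006,0],-9.5,0,25)
q0=sols(R,p,20)[0]; R=Rot.from_matrix(R)
print("real 129 -50 -58 29 -108 -39 -> 150 -69 -53 27 -136 -45")
for w in(.02,.1,.3,1,3):
  for lam in(1e-4,1e-3,3e-3):
    sim.WR=w; a=run(q0,R,p,M1[:15],lam); q=run(a,R,p,M1[15:]+[M1[-1]]*4,lam)
    A,x=fkv(q); q3=run(q,A,x,M2,lam); print(w,lam,a.round(0),q.round(0),x.round(3),q3.round(0))
E
```

```text
real 129 -50 -58 29 -108 -39 -> 150 -69 -53 27 -136 -45
0.02 0.0001 [ 69. -39. -58.  39. -60.   5.] [ 98. -25. -58.  42. -72. -27.] [0.359 0.206 0.313] [ 70. -22. -57.  51. -51. -10.]
0.02 0.001 [ 38. -41. -56.  14. -26.  54.] [ 58. -40. -55.   6. -26.  52.] [0.362 0.189 0.315] [ 48. -30. -52.  11. -20.  54.]
0.02 0.003 [ 32. -38. -58.  16. -18.  56.] [ 56. -41. -58.   7. -20.  56.] [0.37  0.185 0.315] [ 46. -29. -54.  11. -16.  57.]
0.1 0.0001 [ 70. -37. -57.  40. -63.   3.] [ 97. -25. -57.  41. -73. -26.] [0.359 0.207 0.315] [ 70. -22. -56.  49. -52.  -9.]
0.1 0.001 [ 47. -34. -47.  18. -48.  40.] [ 91. -30. -57.  40. -64. -14.] [0.364 0.203 0.314] [ 64. -23. -53.  41. -44.   8.]
0.1 0.003 [ 39. -35. -49.  12. -38.  51.] [ 57. -33. -47.   6. -39.  47.] [0.373 0.185 0.313] [ 48. -25. -44.   9. -33.  52.]
0.3 0.0001 [ 70. -38. -57.  41. -63.   2.] [100. -26. -58.  43. -74. -28.] [0.358 0.211 0.325] [ 71. -23. -57.  52. -52. -11.]
0.3 0.001 [ 69. -37. -58.  41. -61.   2.] [ 99. -26. -58.  43. -74. -28.] [0.358 0.211 0.325] [ 71. -23. -57.  52. -52. -11.]
0.3 0.003 [ 37. -31. -46.  17. -44.  48.] [ 77. -29. -57.  42. -53.  -4.] [0.4   0.187 0.318] [ 54. -21. -51.  38. -37.  19.]
1 0.0001 [ 70. -38. -57.  43. -63.   1.] [102. -27. -58.  45. -76. -30.] [0.356 0.218 0.345] [ 72. -24. -57.  54. -53. -12.]
1 0.001 [ 70. -37. -57.  44. -62.   1.] [102. -27. -57.  45. -77. -29.] [0.356 0.219 0.346] [ 72. -24. -57.  54. -53. -12.]
1 0.003 [ 36. -31. -52.  33. -41.  33.] [ 84. -25. -58.  51. -63. -20.] [0.406 0.203 0.345] [ 57. -21. -56.  57. -41.  -4.]
3 0.0001 [ 70. -38. -57.  44. -63.   1.] [103. -27. -58.  45. -77. -30.] [0.356 0.22  0.35 ] [ 73. -25. -57.  55. -53. -12.]
3 0.001 [ 70. -38. -57.  45. -63.   0.] [103. -27. -57.  45. -77. -30.] [0.356 0.221 0.351] [ 73. -25. -57.  55. -53. -12.]
3 0.003 [ 36. -31. -53.  36. -41.  30.] [ 83. -25. -58.  52. -63. -20.] [0.411 0.201 0.353] [ 57. -21. -56.  58. -40.  -5.]
```

```bash
cat > fold.py <<'E'
from sim import *
from scipy.optimize import brentq
qn=np.array([149.946,-69.18,-53.402,27.168,-136.427,-44.591]); qg=np.array([67.8,-12.3,-48.9,47.4,-54.6,-16.2])
def det(q): 
    A,x=fkv(np.array(q,float)); return np.linalg.det(jac(np.array(q,float),A,x)*57.3)
if __name__=="__main__":
    A0,x0=fkv(qn)
    f=lambda k:det(qn+(qg-qn)*k)
    print("det",f(0),f(1)); k=brentq(f,.2,.6); q=qn+(qg-qn)*k; A,x=fkv(q); print(k,q.round(1),x)
    J=jac(q,A,x); U,s,V=np.linalg.svd(J); v=V[-1]; u=U[:,-1]; print("v",v.round(2),"u",u.round(2))
    def rel(q): B,y=fkv(q); return np.r_[y-x,.3*(B*A.inv()).as_rotvec()]
    d2=rel(q+8*v)+rel(q-8*v); c=u@d2; print("curv",c, "v·path",v@(qg-qn))
    ub=-u*np.sign(c)
    for d in(0,.01,.02,.04):
        e=ub*d; w=np.r_[(Rot.from_rotvec(e[3:]/.3)*A*A0.inv()).as_rotvec(degrees=True).round(1),((x+e[:3]-x0)*1e3).round(0)]; print(d,w.tolist())
E
python3 fold.py
```

```text
det 0.0007590764565089545 -0.0014044378656750223
0.3795204960351642 [ 118.8  -47.6  -51.7   34.8 -105.4  -33.8] [0.36640449 0.09245607 0.38945374]
v [ 0.66 -0.2   0.04 -0.16 -0.58 -0.41] u [ 0.73  0.37  0.02 -0.26  0.46 -0.23]
curv 0.0011877590926095507 v·path -127.32913627041602
0 [4.5, -1.6, -7.7, -73.0, 12.0, 64.0]
0.01 [5.0, -2.4, -7.2, -81.0, 9.0, 64.0]
0.02 [5.6, -3.2, -6.7, -88.0, 5.0, 64.0]
0.04 [6.7, -4.9, -5.8, -103.0, -2.0, 63.0]
```

{"fn": "carry_out", "kwargs": {"increments": [[1.0,0.1,-1.5,-14,-7,12,1],[1.9,0,-2.9,-27,-10,23,1],[2.7,-0.2,-4.2,-40,-11,34,1],[3.4,-0.5,-5.3,-51,-8,43,1],[3.9,-0.8,-6.2,-61,-3,52,1],[4.3,-1.2,-7.1,-69,5,59,1],[5.0,-2.4,-7.2,-81,9,64,1],[5.6,-3.2,-6.7,-88,5,64,1]]}}

```text
clock: 11.5
tool_pos: [0.3809, 0.092, 0.3877]
orientation: [-138.0, 4.0, -95.4]
force: [-1.1, -0.9, -2.8]
opening: 0.0238
```

```bash
cat > st.py <<'E'
from plant import ctrl
from fold import *
o=ctrl.get_obs(); q=o["joint_pos"]; print(o["clock"],o["tool_pos"].round(4),o["orientation"].round(1),q.round(1),"qv",o["qvel"].round(1),"det",det(q),"(forward is negative)")
E
python3 st.py
```

```text
11.5 [0.3809 0.092  0.3877] [-138.     4.   -95.4] [ 130.5  -52.1  -53.    33.9 -115.6  -39.8] qv [ 86.1 -33.4  -7.7  -9.9 -70.7 -36.7] det 0.00023794918277618315 (forward is negative)
```

{"fn": "carry_out", "kwargs": {"increments": [[0,0,0,0,0,0,1]]}}

```text
clock: 11.62
tool_pos: [0.3798, 0.098, 0.3858]
orientation: [-138.3, 4.2, -94.3]
force: [0.2, 0.1, -2.8]
opening: 0.0237
```

```bash
python3 st.py
```

```text
11.625 [0.3798 0.098  0.3858] [-138.3    4.2  -94.3] [ 131.5  -52.5  -53.1   33.9 -115.5  -39.7] qv [-4.   1.1  0.9  0.9  4.1  2.3] det 0.00024941833948492704 (forward is negative)
```

{"fn": "carry_out", "kwargs": {"increments": [[1,-1.7,0.9,-15,-7,0,1]]}}

```text
clock: 11.75
tool_pos: [0.3839, 0.0992, 0.3849]
orientation: [-136.5, 4.7, -92.6]
force: [-0.2, -0.2, -3.2]
opening: 0.0236
```

```bash
python3 st.py
```

```text
11.75 [0.3839 0.0992 0.3849] [-136.5    4.7  -92.6] [ 124.8  -51.2  -55.5   37.9 -108.4  -34.4] qv [-56.5  10.8 -21.7  32.7  57.8  43. ] det 0.0001620127770773004 (forward is negative)
```

{"fn": "carry_out", "kwargs": {"increments": [[1,-1.7,0.9,-15,-7,0,1]]}}

```text
clock: 11.88
tool_pos: [0.3921, 0.0975, 0.3828]
orientation: [-134.3, 4.7, -91.2]
force: [-0.8, -1.1, -3.1]
opening: 0.0234
```

```bash
python3 st.py
```

```text
11.875 [0.3921 0.0975 0.3828] [-134.3    4.7  -91.2] [ 123.3  -51.8  -57.8   40.5 -106.4  -32.6] qv [ -8.3  -6.4 -17.9  19.7  13.9  13. ] det 0.00017240486857372572 (forward is negative)
```

Run:
```python
import sim
from fold import *
M3=[[1.0,.1,-1.5,-14,-7,12],[1.9,0,-2.9,-27,-10,23],[2.7,-.2,-4.2,-40,-11,34],[3.4,-.5,-5.3,-51,-8,43],[3.9,-.8,-6.2,-61,-3,52],[4.3,-1.2,-7.1,-69,5,59],[5,-2.4,-7.2,-81,9,64],[5.6,-3.2,-6.7,-88,5,64]]
s=[[1,-1.7,.9,-15,-7,0]]
print("real [131.5 -52.5 -53.1 33.9 -115.5 -39.7] -> [124.8 -51.2 -55.5 37.9 -108.4 -34.4] -> [123.3 -51.8 -57.8 40.5 -106.4 -32.6]")
qa=np.array([131.5,-52.5,-53.1,33.9,-115.5,-39.7]); A0,x0=fkv(qn)
for w in(.1,.3,1):
  for lam in(1e-5,3e-4,1e-3,2e-3):
    for sub in(1,6,25):
      sim.WR=w; q=run(qn,A0,x0,M3,lam,sub); A,x=fkv(qa); b=run(qa,A,x,s,lam,sub); A,x=fkv(b); c=run(b,A,x,s,lam,sub)
      print(w,lam,sub,q.round(0),b.round(0),c.round(0),round(det(q)*1e4,1))
```

```text
real [131.5 -52.5 -53.1 33.9 -115.5 -39.7] -> [124.8 -51.2 -55.5 37.9 -108.4 -34.4] -> [123.3 -51.8 -57.8 40.5 -106.4 -32.6]
0.1 1e-05 1 [ 113.  -47.  -50.   34. -100.  -28.] [ 120.  -48.  -53.   36. -105.  -32.] [ 118.  -47.  -53.   36. -105.  -32.] -0.0
0.1 1e-05 6 [ 118.  -47.  -50.   33. -105.  -33.] [ 120.  -49.  -54.   37. -104.  -32.] [ 119.  -47.  -53.   35. -104.  -32.] -0.0
0.1 1e-05 25 [ 117.  -48.  -52.   35. -104.  -32.] [ 120.  -49.  -54.   38. -104.  -32.] [ 117.  -48.  -55.   38. -102.  -31.] 0.0
0.1 0.0003 1 [ 120.  -47.  -50.   32. -108.  -35.] [ 122.  -48.  -53.   35. -107.  -34.] [ 119.  -46.  -51.   33. -106.  -33.] -0.0
0.1 0.0003 6 [ 121.  -47.  -49.   31. -109.  -35.] [ 120.  -48.  -53.   35. -106.  -33.] [ 121.  -47.  -50.   32. -108.  -34.] -0.0
0.1 0.0003 25 [ 120.  -47.  -49.   32. -108.  -35.] [ 121.  -48.  -53.   35. -107.  -33.] [ 121.  -47.  -51.   32. -108.  -34.] -0.0
0.1 0.001 1 [ 136.  -51.  -48.   26. -122.  -48.] [ 129.  -50.  -52.   32. -114.  -39.] [ 127.  -48.  -50.   30. -114.  -39.] 0.1
0.1 0.001 6 [ 127.  -49.  -49.   29. -114.  -40.] [ 128
[... 2988 characters left out ...]
  37. -110.  -36.] [ 123.  -50.  -57.   40. -105.  -34.] 31.3
1 0.001 6 [ 118.  -48.  -53.   37. -104.  -33.] [ 121.  -50.  -55.   39. -105.  -33.] [116. -49. -57.  42. -99. -31.] 4.8
1 0.001 25 [ 118.  -48.  -53.   37. -104.  -33.] [ 121.  -50.  -55.   38. -105.  -33.] [ 116.  -49.  -57.   41. -100.  -31.] 4.6
1 0.002 1 [ 133.  -52.  -52.   33. -117.  -43.] [ 130.  -52.  -54.   36. -113.  -39.] [ 130.  -52.  -56.   38. -112.  -38.] 88.8
1 0.002 6 [ 124.  -50.  -53.   35. -109.  -37.] [ 128.  -51.  -55.   37. -111.  -37.] [ 125.  -51.  -56.   39. -107.  -35.] 38.4
1 0.002 25 [ 122.  -49.  -53.   36. -107.  -36.] [ 128.  -51.  -55.   37. -111.  -37.] [ 125.  -51.  -56.   39. -107.  -35.] 27.9
```

The controller resembles damped least squares with weight ~1 and damping ~1e-3. I'll search for an excursion that ends in the forward branch across several solver settings.

{"fn": "carry_out", "kwargs": {"increments": [[1,5,5,-30,16,28,1],[2,11,10,-60,32,56,1],[4,16,15,-90,47,84,1],[5,22,20,-120,63,112,1],[6,27,25,-150,79,140,1],[6,27,25,-150,79,140,1]]}}

```text
clock: 12.62
tool_pos: [0.2663, 0.1875, 0.5241]
orientation: [-159.8, 16.3, -70.8]
force: [0.4, -1.6, -3.1]
opening: 0.0236
```

```bash
python3 st.py
```

```text
12.625 [0.2663 0.1875 0.5241] [-159.8   16.3  -70.8] [ 122.2  -47.4  -23.5   23.9 -101.6   -8.5] qv [ 12.4  -4.1  -7.1   6.7  -5.8 -13.1] det 0.00023422222505317347 (forward is negative)
```

```bash
sed -i 's/^q0=.*/from plant import ctrl\nq0=np.array(ctrl.get_obs()["joint_pos"]); A0,x0=fkv(q0)/; s/uniform(\[-.25\*1000,-180,0\],\[100,250,180\])/uniform([-150,-150,-150],[150,200,60])/; s/,(.0015,1))/,(.0015,1),(.002,1),(.0003,3))/; s/a\[0\]==3/a[0]==5/' srch.py
python3 - <<'E'
import sim
from srch import *
for lam,sub in((.001,1),(.0006,2),(.002,1)):
    sim.WR=1; r=expand([WG.round(1)]); print([round(v) for v in run(q0,A0,x0,r,lam,sub)])
print(WG.round(1))
E
timeout 300 python3 srch.py
```

```text
[171, -74, -42, 5, -161, -85]
[175, -76, -38, -2, -165, -95]
[74, -17, -50, 44, -60, -16]
[ -14.8  -19.2  -30.7  207.4   29.3 -198.6]
(np.int64(5), 17, 51, [[9.0, -1.0, 21.0, -58.0, -61.0, -103.0], [-14.8, -19.2, -30.7, 207.4, 29.3, -198.6]])
(np.int64(5), 19, 38, [[13.0, -8.0, 23.0, -75.0, 102.0, -17.0], [-14.8, -19.2, -30.7, 207.4, 29.3, -198.6]])
(np.int64(5), 21, 17, [[-9.0, 5.0, -5.0, -102.0, 45.0, -73.0], [-7.0, 14.0, -29.0, 33.0, 108.0, -147.0], [-14.8, -19.2, -30.7, 207.4, 29.3, -198.6]])
(np.int64(5), 21, 27, [[13.0, 22.0, -34.0, -56.0, -108.0, -82.0], [-14.8, -19.2, -30.7, 207.4, 29.3, -198.6]])
(np.int64(5), 23, 20, [[-3.0, -7.0, -28.0, -12.0, -107.0, -40.0], [4.0, 1.0, -14.0, 146.0, 93.0, -56.0], [-14.8, -19.2, -30.7, 207.4, 29.3, -198.6]])
(np.int64(5), 26, 56, [[1.0, -1.0, 7.0, -145.0, 193.0, 2.0], [-14.8, -19.2, -30.7, 207.4, 29.3, -198.6]])
(np.int64(5), 27, 8, [[11.0, 6.0, -4.0, 146.0, -38.0, 16.0], [-8.0, 0.0, -22.0, -38.0, -113.0, -49.0], [-14.8, -19.2, -30.7, 207.4, 29.3, -198.6]])
(np.int64(5), 27, 26, [[9.0, 12.0, 9.0, -80.0, -126.0, -0.0], [0.0, 4.0, 32.0, -99.0, 44.0, -113.0], [-14.8, -19.2, -30.7, 207.4, 29.3, -198.6]])
3.17226505279541
```

{"fn": "carry_out", "kwargs": {"increments": [[0,0,1,-18,24,0,1],[0,0,2,-36,48,0,1],[0,0,3,-54,72,0,1],[0,0,4,-72,96,0,1],[0,0,5,-91,121,0,1],[0,0,6,-109,145,0,1],[0,0,7,-127,169,0,1],[0,0,7,-145,193,0,1],[0,0,7,-145,193,0,1]]}}

```text
clock: 13.75
tool_pos: [0.1203, 0.3815, 0.5194]
orientation: [-159.7, 15.8, -63.6]
force: [1.0, -0.6, -3.4]
opening: 0.0237
```

```bash
python3 st.py
python3 - <<'E'
import sim
from srch import *
for lam,sub in((.001,1),(.0006,2),(.002,1)):
    sim.WR=1; r=expand([WG.round(1)]); print([round(v) for v in run(q0,A0,x0,r,lam,sub)])
print(WG.round(1))
E
```

```text
13.75 [0.1203 0.3815 0.5194] [-159.7   15.8  -63.6] [126.2 -28.5 -21.1  22.7 -85.6 -12.1] qv [ 0.  -2.6  0.1  0.2 -2.   0.2] det -0.0013106583962516549 (forward is negative)
[68, -12, -49, 47, -55, -16]
[68, -12, -49, 47, -55, -16]
[68, -12, -49, 47, -55, -16]
[ -13.2  -20.1  -37.8  353.3 -164.8 -193.9]
```

Flipped back to the forward branch (det is negative). I'll follow a joint-interpolated path to the pre-insertion pose.

Run:
```python
import sim
from srch import *
from h import tool_pose
Rg,pg=tool_pose([0,0,0],0,0,25); L=[]
for k in range(1,19):
    q=q0+(qg-q0)*k/18; A,x=fkv(q); L.append(np.r_[(A*A0.inv()).as_rotvec(degrees=True).round(1),((x-x0)*1e3).round(0)].tolist())
    if k%3==0: Re=A.as_matrix()@Rg.T; print(k,"ear",(x-Re@pg).round(3),"far cup",(x-Re@pg+Re@[.078,0,.04]).round(3),"det",det(q))
print(L); sim.WR=1; print(run(q0,A0,x0,L+[L[-1]],.001,1).round(0))
```

```text
3 ear [0.212 0.425 0.391] far cup [0.289 0.442 0.43 ] det -0.0015232376049052975
6 ear [0.292 0.412 0.366] far cup [0.367 0.419 0.411] det -0.0016552715621445159
9 ear [0.368 0.382 0.339] far cup [0.441 0.382 0.388] det -0.0017036646828717625
12 ear [0.436 0.336 0.307] far cup [0.506 0.331 0.36 ] det -0.0016713600870994552
15 ear [0.492 0.277 0.271] far cup [0.56  0.268 0.327] det -0.001567064350857296
18 ear [0.533 0.207 0.23 ] far cup [0.599 0.196 0.286] det -0.0014044378656751445
[[0.2, -1.6, -2.9, 21.0, 4.0, -8.0], [0.2, -3.2, -5.7, 43.0, 6.0, -16.0], [0.1, -4.7, -8.4, 65.0, 7.0, -25.0], [-0.0, -6.3, -11.1, 88.0, 6.0, -33.0], [-0.3, -7.8, -13.6, 110.0, 4.0, -42.0], [-0.7, -9.3, -16.0, 133.0, -0.0, -51.0], [-1.2, -10.7, -18.3, 156.0, -6.0, -61.0], [-1.9, -12.1, -20.5, 178.0, -13.0, -71.0], [-2.6, -13.4, -22.6, 199.0, -22.0, -81.0], [-3.4, -14.6, -24.6, 220.0, -32.0, -92.0], [-4.4, -15.7, -26.6, 241.0, -44.0, -103.0], [-5.4, -16.7, -28.4, 260.0, -57.0, -114.0], [-6.5, -17.6, -30.2, 279.0, -72.0, -126.0], [-7.7, -18.4, -31.8, 297.0, -88.0, -139.0], [-9.0, -19.0, -33.4, 313.0, -106.0, -152.0], [-10.3, -19.5, -35.0, 328.0, -124.0, -165.0], [-11.7, -19.9, -36.4, 341.0, -144.0, -179.0], [-13.2, -20.1, -37.8, 353.0, -165.0, -194.0]]
[ 68. -12. -49.  47. -55. -16.]
```

{"fn": "carry_out", "kwargs": {"increments": [[0.2,-1.6,-2.9,21,4,-8,1],[0.2,-3.2,-5.7,43,6,-16,1],[0.1,-4.7,-8.4,65,7,-25,1],[0,-6.3,-11.1,88,6,-33,1],[-0.3,-7.8,-13.6,110,4,-42,1],[-0.7,-9.3,-16,133,0,-51,1],[-1.2,-10.7,-18.3,156,-6,-61,1],[-1.9,-12.1,-20.5,178,-13,-71,1],[-2.6,-13.4,-22.6,199,-22,-81,1],[-3.4,-14.6,-24.6,220,-32,-92,1],[-4.4,-15.7,-26.6,241,-44,-103,1],[-5.4,-16.7,-28.4,260,-57,-114,1],[-6.5,-17.6,-30.2,279,-72,-126,1],[-7.7,-18.4,-31.8,297,-88,-139,1],[-9,-19,-33.4,313,-106,-152,1],[-10.3,-19.5,-35,328,-124,-165,1],[-11.7,-19.9,-36.4,341,-144,-179,1],[-13.2,-20.1,-37.8,353,-165,-194,1],[-13.2,-20.1,-37.8,353,-165,-194,1],[-13.2,-20.1,-37.8,353,-165,-194,1]]}}

```text
clock: 16.25
tool_pos: [0.4747, 0.2148, 0.3276]
orientation: [-142.0, 0.3, -99.4]
force: [-0.3, -0.0, -2.1]
opening: 0.0238
```

```bash
python3 st.py; python3 fit.py pre2
```

```text
16.25 [0.4747 0.2148 0.3276] [-142.     0.3  -99.4] [ 67.4 -12.6 -48.8  47.3 -54.4 -15.8] qv [ 0.8 -0.5  0.6 -0.  -0.3 -0.2] det -0.0013961017400132081 (forward is negative)
16.25 [0.4747268  0.21480933 0.32757034] [-142.04740348    0.31718976  -99.40712659] [-0.25432873 -0.02787674 -2.13561204] [0.42809858 2.69888077 0.0126546 ] 0.023804239139143316
ear nominal [0.53397085 0.20553142 0.23179528] [ -9.48007884 -12.95239458   0.32547092]
iou nominal 0.43045822102425874 [(-15, np.float64(0.789)), (-10, np.float64(0.859)), (-6, np.float64(0.765)), (-3, np.float64(0.64)), (0, np.float64(0.52)), (3, np.float64(0.406)), (6, np.float64(0.298)), (10, np.float64(0.161))]
```

View pics/pre2.png

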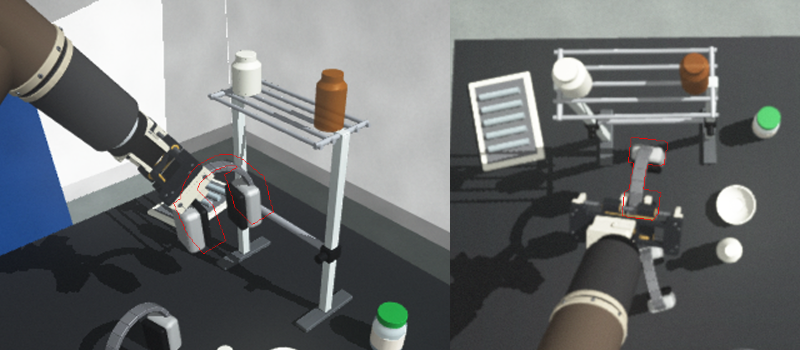

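The ear defenders are now in front of the stand. They slipped in the grip: in the side view the far cup at (245,200) sits lower than the model outline. I'll fit the in-hand slip.

```bash
cat > slip.py <<'E'
from plant import ctrl
from h import *
from scipy.optimize import minimize
import sys,json
o=ctrl.get_obs(); R0,p0=cur(o); Rg,pg=tool_pose([0,0,0],0,0,25); Re=R0@Rg.T; oe=p0-Re@pg
S=[ctrl.snapshot(n) for n in("side","top")]; M=[]; P=ear_parts()
for s in S:
    c=ctrl.outline_of(s,"ear_defenders"); u=proj(s,(Re@[0,0,.08]+oe)[None])[0]
    M.append(min(c,key=lambda d:np.linalg.norm(np.argwhere(d["pixels"]).mean(0)[::-1]-u))["pixels"])
def ear(v):
    Rn=Re@Rot.from_euler('y',-v[0],degrees=True).as_matrix(); g=oe+Re@(GRIP+np.array([v[1],0,v[2]])/1e3)
    return Rn,g-Rn@GRIP
def cost(v): return -sum(((r:=render(s,P,*ear(v)))&m).sum()/m.sum()-.4*(r&~m).sum()/m.sum() for s,m in zip(S,M))+ .0005*(v[1]**2+v[2]**2)*.2
b=min((minimize(cost,[a,0,0],method="Nelder-Mead",options=dict(initial_simplex=[[a,0,0],[a+5,0,0],[a,6,0],[a,0,6]])) for a in(-15,-8,0)),key=lambda r:r.fun)
Rn,on=ear(b.x); e=Rot.from_matrix(Rn).as_euler('ZYX',degrees=True)
print("slip",b.x.round(1),b.fun,"ear origin",on.round(4),"yaw",e[0].round(1),"tilt",-e[1].round(1),"roll",e[2].round(1), "masks",[int(m.sum()) for m in M])
ims=[overlay(S[0],render(S[0],P,Rn,on),"pics/t.png",(100,380,0,280)),overlay(S[1],render(S[1],P,Rn,on),"pics/t.png",(90,290,60,260))]
cv2.imwrite("pics/%s.png"%sys.argv[1],cv2.resize(np.hstack([cv2.resize(i,(560,560)) for i in ims]),(800,400)))
E
python3 slip.py slip1
```

```text
slip [-8.1 -3.4 -1. ] -1.4864119172462793 ear origin [0.5146 0.2094 0.2216] yaw -9.4 tilt 4.9 roll 0.4 masks [2209, 814]
```

View pics/slip1.png

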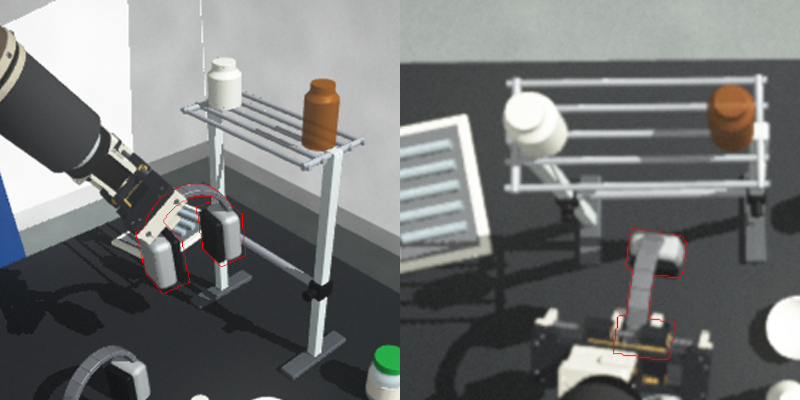

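```bash
cat >> slip.py <<'E'
np.savez("held.npz",Rte=R0.T@Rn,pte=R0.T@(on-p0))   # ear in tool
E
python3 slip.py t2
cat > plan.py <<'E'
from sim import *
from h import *
H=np.load("held.npz"); Rte,pte=H["Rte"],H["pte"]
C=np.array([.6734,.2060])
def held(dx,dy,z,yaw,tilt):
    Re=(Rot.from_euler('z',yaw,degrees=True)*Rot.from_euler('y',-tilt,degrees=True)).as_matrix()
    o=np.array([C[0]+dx,C[1]+dy,z]); R=Re@Rte.T; return R,o-R@pte,Re,o
g=np.linspace(0,1,12)
EP=np.array([[s*(.03+.048*u),y,.085*v] for s in(-1,1) for u in g for v in g for y in(-.031,0,.031)]+[[r*np.cos(u),y,.07+r*np.sin(u)] for r in(.065,.075) for u in np.linspace(0,np.pi,50) for y in(-.012,.012)])
TP=np.array([[x,y,-k] for k in np.linspace(0,.066,12) for x in(-.04,0,.04) for y in(-.01,.01)]+[[x,y,-k] for k in np.linspace(.066,.33,40) for x in np.linspace(-.097,.097,7) for y in np.linspace(-.045,.045,7)])
def clear(R,p,Re,o,rt):
    E=EP@Re.T+o-[*C,0]; G=TP@R.T+p-[*C,0]
    rail=lambda q:(np.hypot(q[:,0],q[:,2]-(rt-.008))-.008).min()
    rack=lambda q:np.hypot(np.maximum(np.abs(q[:,0])-.064,0),np.maximum(.415-q[:,2],0)).min()
    post=lambda q:np.hypot(np.maximum(np.abs(q[:,0])-.01,0),np.maximum(.125-np.abs(q[:,1]),0)).min()
    return (np.array([rail(E),rail(G),rack(E),rack(G),post(E),post(G)])*1e3).round(0)
E
python3 - <<'E'
from plan import *
from plant import ctrl
o=ctrl.get_obs(); q=np.array(o["joint_pos"])
for w in [(-.14,0,.225,-9,9),(-.10,0,.225,-9,10),(-.05,0,.225,-9,10),(-.03,0,.22,-9,10),(0,0,.21,-9,10),(0.01,0,.19,-8,10),(.01,0,.16,-8,9),(.008,0,.13,-6,5),(.0,0,.10,-5,0),(0,0,.075,-5,0),(0,0,.045,-5,0)]:
    R,p,Re,oo=held(*w); q,e=track(q,R,p); print(w,clear(R,p,Re,oo,.202),clear(R,p,Re,oo,.176)[0:2],"err %.1f mar %.0f"%(e*1e3,margin(q)),q.round(0))
E
```

```text
slip [-7.4 -4.3 -2. ] -1.475903432421601 ear origin [0.5153 0.2088 0.2207] yaw -9.4 tilt 5.5 roll 0.4 masks [2150, 819]
(-0.14, 0, 0.225, -9, 9) [ 65. 216.  73. 118. 101. 173.] [ 83. 233.] err 0.0 mar 7 [ 66. -12. -52.  54. -52. -20.]
(-0.1, 0, 0.225, -9, 10) [ 41. 188.  55.  81.  85. 136.] [ 65. 207.] err 0.0 mar 7 [ 59.  -9. -51.  59. -47. -19.]
(-0.05, 0, 0.225, -9, 10) [ 30. 154.  46.  32.  83.  87.] [ 56. 175.] err 0.0 mar 10 [ 51.  -5. -48.  62. -41. -16.]
(-0.03, 0, 0.22, -9, 10) [ 23. 138.  51.  17.  86.  68.] [ 49. 161.] err 0.0 mar 11 [ 48.  -3. -47.  64. -39. -16.]
(0, 0, 0.21, -9, 10) [ 19. 115.  61.   2.  91.  40.] [ 36. 139.] err 0.0 mar 12 [ 44.  -1. -46.  67. -36. -17.]
(0.01, 0, 0.19, -8, 10) [ 8. 93. 81.  9. 90. 34.] [ 14. 118.] err 0.0 mar 10 [ 40.   1. -48.  74. -31. -20.]
(0.01, 0, 0.16, -8, 9) [ 13.  67. 111.  24.  90.  32.] [ 9. 90.] err 0.0 mar 8 [ 37.   3. -50.  80. -28. -25.]
(0.008, 0, 0.13, -6, 5) [ 16.  44. 140.  29.  91.  29.] [14. 65.] err 0.0 mar 9 [ 36.   4. -49.  75. -25. -18.]
(0.0, 0, 0.1, -5, 0) [ 21.  21. 170.  29.  93.  28.] [19. 43.] err 0.0 mar 12 [ 38.   7. -46.  61. -25.  -7.]
(0, 0, 0.075, -5, 0) [  8.  11. 195.  43.  93.  28.] [20. 22.] err 0.0 mar 10 [ 34.   8. -49.  72. -21. -15.]
(0, 0, 0.045, -5, 0) [ -4.  26. 225.  59.  93.  28.] [ 4. 12.] err 0.0 mar 6 [ 28.  10. -51.  89. -17. -27.]
```

```bash
cat > p2.py <<'E'
from plan import *
from plant import ctrl
o=ctrl.get_obs(); q=np.array(o["joint_pos"]); R0,p0=cur(o)
for w in [(-.14,0,.21,-9,10),(-.10,0,.20,-9,12),(-.05,0,.198,-9,13),(-.02,0,.195,-9,13),(0.004,0,.185,-9,13),(.006,0,.165,-9,11),(.008,0,.145,-8,8),(.006,0,.125,-7,4),(.0,0,.10,-6,0),(0,0,.075,-6,0),(0,0,.05,-6,0)]:
    R,p,Re,oo=held(*w); q,e=track(q,R,p); print(w,row(R0,p0,R,p).tolist(),clear(R,p,Re,oo,.182),clear(R,p,Re,oo,.175)[0:2],"err %.1f mar %.0f"%(e*1e3,margin(q)))
E
python3 p2.py
```

```text
(-0.14, 0, 0.21, -9, 10) [-1.0, -4.4, 0.4, 10.0, -0.9, -14.1] [ 69. 220.  86. 123. 101. 176.] [ 74. 225.] err 0.0 mar 4
(-0.1, 0, 0.2, -9, 12) [-1.4, -6.3, 0.4, 46.4, -0.3, -25.9] [ 39. 186.  79.  94.  85. 142.] [ 45. 191.] err 0.0 mar 2
(-0.05, 0, 0.198, -9, 13) [-1.5, -7.3, 0.4, 94.7, -0.1, -28.9] [ 26. 150.  74.  55.  83.  96.] [ 32. 155.] err 0.0 mar 4
(-0.02, 0, 0.195, -9, 13) [-1.5, -7.3, 0.4, 124.7, -0.1, -31.9] [ 20. 129.  77.  36.  88.  67.] [ 27. 135.] err 0.0 mar 6
(0.004, 0, 0.185, -9, 13) [-1.5, -7.3, 0.4, 148.7, -0.1, -41.9] [ 12. 108.  87.  26.  90.  44.] [ 15. 115.] err 0.0 mar 6
(0.006, 0, 0.165, -9, 11) [-1.2, -5.3, 0.4, 154.2, -0.6, -60.0] [ 13.  90. 106.  31.  90.  37.] [12. 96.] err 0.0 mar 7
(0.008, 0, 0.145, -8, 8) [-0.7, -2.4, 1.4, 161.5, -2.3, -77.5] [ 14.  72. 126.  31.  90.  31.] [13. 78.] err 0.0 mar 8
(0.006, 0, 0.125, -7, 4) [-0.1, 1.6, 2.4, 166.7, -4.0, -94.5] [ 16.  56. 145.  28.  91.  27.] [15. 62.] err 0.0 mar 10
(0.0, 0, 0.1, -6, 0) [0.4, 5.5, 3.4, 168.3, -5.4, -117.1] [ 19.  38. 170.  28.  93.  27.] [19. 44.] err 0.0 mar 13
(0, 0, 0.075, -6, 0) [0.4, 5.5, 3.4, 168.3, -5.4, -142.1] [ 22.  17. 195.  41.  93.  27.] [20. 22.] err 0.0 mar 10
(0, 0, 0.05, -6, 0) [0.4, 5.5, 3.4, 168.3, -5.4, -167.1] [  3.  12. 220.  54.  93.  27.] [10. 10.] err 0.0 mar 7
```

{"fn": "carry_out", "kwargs": {"increments": [[-0.5,-2.2,0.2,5,0,-7,1],[-1,-4.4,0.4,12,0,-13,1],[-1.2,-5.3,0.4,28,0,-18,1],[-1.4,-6.3,0.4,46,0,-23,1],[-1.4,-6.6,0.4,58,0,-25,1],[-1.4,-7,0.4,70,0,-26,1],[-1.5,-7.3,0.4,82,0,-27,1],[-1.5,-7.3,0.4,95,0,-28,1],[-1.5,-7.3,0.4,110,0,-30,1],[-1.5,-7.3,0.4,125,0,-32,1],[-1.5,-7.3,0.4,138,0,-36,1],[-1.5,-7.3,0.4,149,0,-42,1],[-1.4,-6.5,0.4,151,0,-50,1],[-1.2,-5.3,0.4,154,0,-60,1],[-1.2,-5.3,0.4,154,0,-60,1],[-1.2,-5.3,0.4,154,0,-60,1]]}}

```text
clock: 18.85
tool_pos: [0.6284, 0.2148, 0.2677]
orientation: [-136.6, -0.0, -99.0]
force: [0.2, 0.9, -3.0]
opening: 0.0238
```

```bash
python3 st.py; python3 slip.py slip2; python3 -c "
from plant import ctrl;o=ctrl.get_obs();print(o['force'],o['moment'])"
```

```text
18.85 [0.6284 0.2148 0.2677] [-136.6   -0.   -99. ] [ 37.1   2.  -51.3  83.9 -29.8 -30.1] qv [ 0.1 -0.4 -0.1  0.1 -0.1 -0.1] det -0.001052349475405406 (forward is negative)
slip [-7.6 -4.9 -4.2] -1.1734135453939871 ear origin [0.6788 0.2068 0.1626] yaw -9.0 tilt 10.8 roll -0.0 masks [1694, 522]
[ 0.26941785  0.28077075 -3.29705859] [0.49760819 3.03405878 0.00391225]
```

View pics/slip2.png

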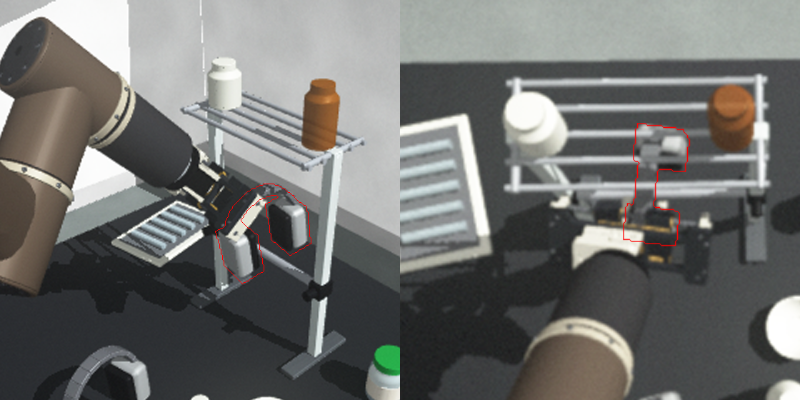

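The cups straddle the rail: far cup beyond it at (290,225), near cup in front at (240,255) in the left half. The slip hasn't changed. Now I'll lower and level.

```bash
sed -i 's/for w in \[.*\]:/for w in [(.008,0,.145,-8,8),(.006,0,.125,-7,4),(0,0,.10,-6,0),(0,0,.075,-6,0),(0,0,.06,-5,0),(0,0,.04,-5,0)]:/' p2.py; python3 p2.py
```

```text
(0.008, 0, 0.145, -8, 8) [0.4, 2.7, 1.0, 7.6, -2.3, -15.5] [ 14.  74. 126.  30.  90.  31.] [13. 80.] err 0.0 mar 8
(0.006, 0, 0.125, -7, 4) [0.9, 6.7, 2.0, 13.0, -4.1, -32.5] [ 16.  58. 145.  27.  91.  27.] [15. 64.] err 0.0 mar 10
(0, 0, 0.1, -6, 0) [1.4, 10.7, 3.0, 14.7, -5.5, -55.1] [ 19.  40. 170.  27.  93.  27.] [19. 45.] err 0.0 mar 13
(0, 0, 0.075, -6, 0) [1.4, 10.7, 3.0, 14.7, -5.5, -80.1] [ 22.  18. 195.  40.  93.  27.] [20. 24.] err 0.0 mar 10
(0, 0, 0.06, -5, 0) [1.3, 10.7, 4.0, 14.6, -6.1, -95.1] [ 13.  11. 210.  50.  93.  28.] [20. 14.] err 0.0 mar 8
(0, 0, 0.04, -5, 0) [1.3, 10.7, 4.0, 14.6, -6.1, -115.1] [ -7.  16. 230.  61.  93.  28.] [ 0. 12.] err 0.0 mar 3
```

{"fn": "carry_out", "kwargs": {"increments": [[0.2,1.3,0.5,4,-1,-8,1],[0.4,2.7,1,7.6,-2,-15,1],[0.6,4.7,1,10,-2.5,-24,1],[0.9,6.7,1,13,-3,-32,1],[1.1,8.7,1,14,-3.5,-43,1],[1.4,10.7,1,14.8,-4,-54,1],[1.4,10.7,1,14.8,-4,-64,1],[1.4,10.7,1,14.8,-4,-74,1],[1.4,10.7,1,14.8,-4,-80,1],[1.4,10.7,1,14.8,-4,-86,1],[1.4,10.7,1,14.8,-4,-86,1],[1.4,10.7,1,14.8,-4,-86,1],[1.4,10.7,1,14.8,-4,-86,1]]}}

```text
clock: 20.68
tool_pos: [0.6435, 0.2107, 0.1819]
orientation: [-147.4, -0.2, -98.0]
force: [0.4, -0.3, -3.4]
opening: 0.0238
```

```bash
python3 st.py; cp held.npz held0.npz; python3 slip.py slip3;python3 -c "
from plant import ctrl;o=ctrl.get_obs();print(o['force'],o['moment'])"
```

```text
20.675 [0.6435 0.2107 0.1819] [-147.4   -0.2  -98. ] [ 35.6   9.2 -48.1  71.1 -23.3 -18.2] qv [ 0.2 -0.  -0.1  0.3 -0.1 -0.3] det -0.0009316039120506082 (forward is negative)
slip [  1.8 -17.2  -6.5] -0.7808778140202305 ear origin [0.6813 0.205  0.0742] yaw -8.0 tilt 9.4 roll -0.2 masks [1357, 352]
[ 0.2923854  -0.27943901 -3.08506493] [ 0.34810952  2.41681445 -0.01262792]
```

View pics/slip3.png

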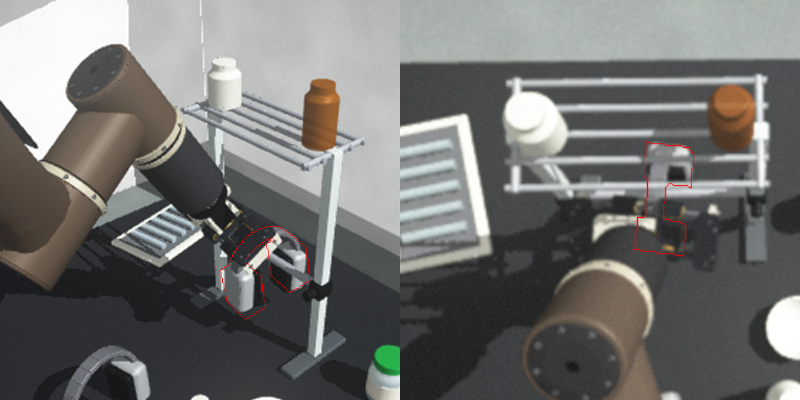

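The cups sit on either side of the rail with no contact yet (Fz steady at -3.1 N). The fit here is disturbed by occlusion, so I'll keep the earlier in-hand estimate and lower by feel.

{"fn": "carry_out", "kwargs": {"increments": [[0,0,0,0,0,-4,1],[0,0,0,0,0,-8,1],[0,0,0,0,0,-12,1],[0,0,0,0,0,-15,1],[0,0,0,0,0,-18,1],[0,0,0,0,0,-18,1],[0,0,0,0,0,-18,1]]}}

```text
clock: 21.75
tool_pos: [0.6434, 0.2105, 0.1637]
orientation: [-147.4, -0.2, -98.0]
force: [0.6, 0.4, -2.7]
opening: 0.0233
```

{"fn": "carry_out", "kwargs": {"increments": [[0,0,0,0,0,-1.5,1],[0,0,0,0,0,-3,1],[0,0,0,0,0,-3,1]]}}

```text
clock: 22.12
tool_pos: [0.6433, 0.2104, 0.1604]
orientation: [-147.4, -0.2, -98.0]
force: [-0.2, -0.0, -2.2]
opening: 0.0235
```

{"fn": "carry_out", "kwargs": {"increments": [[0,0,0,0,0,-1,1],[0,0,0,0,0,-2,1],[0,0,0,0,0,-2,1]]}}

```text
clock: 22.5
tool_pos: [0.6433, 0.2104, 0.1584]
orientation: [-147.4, -0.2, -98.0]
force: [-0.1, -0.6, -2.4]
opening: 0.0235
```

{"fn": "carry_out", "kwargs": {"increments": [[0,0,0,0,0,-1,1],[0,0,0,0,0,-1.5,1],[0,0,0,0,0,-1.5,1]]}}

```text
clock: 22.88
tool_pos: [0.6433, 0.2105, 0.157]
orientation: [-147.4, -0.2, -98.0]
force: [-1.2, -0.0, -2.7]
opening: 0.0235
```

{"fn": "carry_out", "kwargs": {"increments": [[0,0,0,0,0,-1,1],[0,0,0,0,0,-1.5,1],[0,0,0,0,0,-1.5,1]]}}

```text
clock: 23.25
tool_pos: [0.6433, 0.2105, 0.1555]
orientation: [-147.4, -0.2, -98.0]
force: [-0.2, 0.1, -2.9]
opening: 0.0234
```

{"fn": "carry_out", "kwargs": {"increments": [[0,0,0,0,0,-1,1],[0,0,0,0,0,-1.5,1],[0,0,0,0,0,-1.5,1]]}}

```text
clock: 23.62
tool_pos: [0.6433, 0.2104, 0.154]
orientation: [-147.4, -0.2, -98.0]
force: [0.4, 0.1, -2.1]
opening: 0.0238
```

{"fn": "carry_out", "kwargs": {"increments": [[0,0,0,0,0,-1,1],[0,0,0,0,0,-1.5,1],[0,0,0,0,0,-1.5,1]]}}

```text
clock: 24.0
tool_pos: [0.6433, 0.2104, 0.1525]
orientation: [-147.4, -0.2, -98.0]
force: [0.0, 0.2, -1.3]
opening: 0.0237
```

```bash
cat > ck.py <<'E'
from plant import ctrl
from h import *
import sys
o=ctrl.get_obs(); print(o["clock"],o["tool_pos"],o["orientation"].round(1),o["force"].round(2),o["moment"].round(2),o["joint_pos"].round(1))
R0,p0=cur(o); H=np.load("held0.npz"); Re=R0@H["Rte"]; oe=p0+R0@H["pte"]; e=Rot.from_matrix(Re).as_euler('ZYX',degrees=True); print("ear",oe.round(4),e.round(1))
s=ctrl.snapshot("side"); im=overlay(s,render(s,ear_parts(),Re,oe),"pics/t.png",(230,350,130,240)); im2=cv2.resize(s["pixels"][130:240,230:350],(im.shape[1],im.shape[0]),interpolation=cv2.INTER_CUBIC)
cv2.imwrite("pics/%s.png"%sys.argv[1],cv2.resize(np.hstack([im,im2]),(800,367)))
E
python3 ck.py low1
```

```text
24.0 [0.64331223 0.21043569 0.15245306] [-147.4   -0.2  -98. ] [ 0.01  0.18 -1.34] [ 0.26  2.42 -0.07] [ 30.3  11.  -50.8  85.3 -19.7 -28.6]
ear [0.6733 0.2058 0.0396] [-8.   0.  -0.2]
```

{"fn": "carry_out", "kwargs": {"increments": [[0,0,0,0,0,-0.7,1],[0,0,0,0,0,-1,1],[0,0,0,0,0,-1,1],[0,0,0,0,0,-1,1]]}}

```text
clock: 24.55
tool_pos: [0.6434, 0.2105, 0.1516]
orientation: [-147.4, -0.2, -98.0]
force: [-0.1, 0.0, -3.0]
opening: 0.0234
```

{"fn": "carry_out", "kwargs": {"increments": [[0,0,0,0,0,-0.5,1],[0,0,0,0,0,-1,1],[0,0,0,0,0,-1,1],[0,0,0,0,0,-1,1]]}}

```text
clock: 25.05
tool_pos: [0.6435, 0.2106, 0.1508]
orientation: [-147.4, -0.2, -98.0]
force: [-0.4, -0.5, 0.0]
opening: 0.0237
```

{"fn": "carry_out", "kwargs": {"increments": [[0,0,0,0,0,0,1],[0,0,0,0,0,0,1]]}}

```text
clock: 25.3
tool_pos: [0.6435, 0.2106, 0.1508]
orientation: [-147.4, -0.2, -98.0]
force: [-0.6, -0.4, 0.1]
opening: 0.0234
```

{"fn": "carry_out", "kwargs": {"increments": [[0,0,0,0,0,-0.5,1],[0,0,0,0,0,-1,1],[0,0,0,0,0,-1,1],[0,0,0,0,0,-1,1]]}}

```text
clock: 25.8
tool_pos: [0.6436, 0.2106, 0.1501]
orientation: [-147.4, -0.2, -98.0]
force: [-3.0, -0.7, 4.8]
opening: 0.0236
```

```bash
python3 ck.py low2
```

```text
25.8 [0.6436424  0.21063331 0.15012558] [-147.4   -0.2  -98. ] [-3.   -0.7   4.83] [-0.09  1.4  -0.26] [ 29.7  11.2 -50.9  87.  -19.4 -29.8]
ear [0.6738 0.206  0.0373] [-8.  -0.  -0.2]
```

Contact felt: Fz rose from -2.7 to +4.8 N. The Fx of -3 N suggests the arch may be off-centre on the rail, so I'll look closely before letting go.

Run:
```python
from plant import ctrl
from h import *
o=ctrl.get_obs(); R0,p0=cur(o); H=np.load("held0.npz"); Re=R0@H["Rte"]; oe=p0+R0@H["pte"]
s=ctrl.snapshot("side"); x0,x1,y0,y1=250,330,145,230; K=10
im=cv2.resize(s["pixels"][y0:y1,x0:x1],None,fx=K,fy=K,interpolation=cv2.INTER_CUBIC)[:, :]
im=cv2.convertScaleAbs(im,alpha=1.5,beta=10)
big=np.zeros(im.shape[:2],np.uint8)
for P,c in ((ear_parts()[:2],(0,0,255)),(ear_parts()[2:],(0,255,255))):
    for p in P if c==(0,0,255) else [np.vstack(P)]:
        if c==(0,0,255):
            q=(proj(s,p@Re.T+oe)-[x0,y0]+.5)*K; cv2.polylines(im,[cv2.convexHull(q.astype(np.float32)).astype(np.int32)],True,c,1)
t=np.radians(np.linspace(0,180,60))
for r in(.065,.075):
    for y in(-.012,.012):
        q=(proj(s,np.c_[r*np.cos(t),0*t+y,.07+r*np.sin(t)]@Re.T+oe)-[x0,y0]+.5)*K; cv2.polylines(im,[q.astype(np.int32)],False,(0,255,255),1)
for y in(-.12,.12):pass
q=(proj(s,np.array([[.6734,.08,.175],[.6734,.33,.175]]))-[x0,y0]+.5)*K; cv2.polylines(im,[q.astype(np.int32)],False,(0,255,0),1)
cv2.imwrite("pics/zoom.png",cv2.resize(im,(565,600)))
```

```text
(no output)
```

View pics/zoom.png

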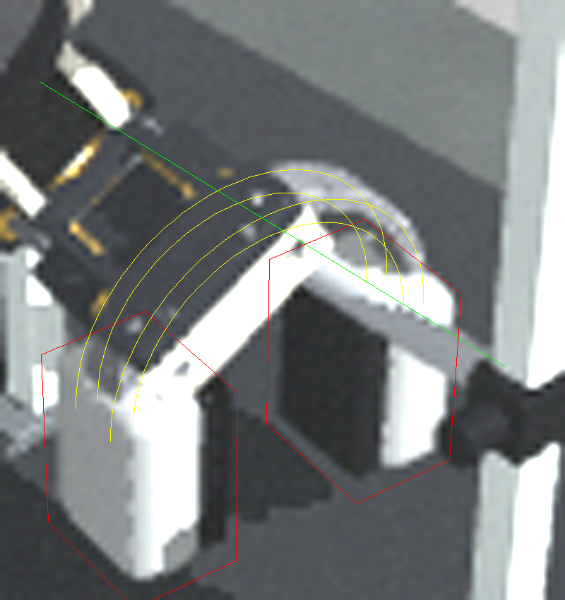

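The rail (green line on its upper edge, 310–480 across) passes between the cups, under the band. The band peak shows about 4 mm beyond the model and 3 mm higher, which matches the sign of Fx. I'll lift 3 mm, shift back 5 mm and lower again by feel.

{"fn": "carry_out", "kwargs": {"increments": [[0,0,0,0,0,1.5,1],[0,0,0,0,0,3,1],[0,0,0,-2.5,0,3,1],[0,0,0,-5,0,3,1],[0,0,0,-5,0,3,1],[0,0,0,-5,0,2,1],[0,0,0,-5,0,1.3,1],[0,0,0,-5,0,1.3,1],[0,0,0,-5,0,1.3,1]]}}

```text
clock: 27.02
tool_pos: [0.6384, 0.2105, 0.1509]
orientation: [-147.4, -0.2, -98.0]
force: [0.4, 0.0, -3.1]
opening: 0.0235
```

{"fn": "carry_out", "kwargs": {"increments": [[0,0,0,0,0,-0.5,1],[0,0,0,0,0,-0.8,1],[0,0,0,0,0,-0.8,1]]}}

```text
clock: 27.4
tool_pos: [0.6385, 0.2106, 0.1504]
orientation: [-147.4, -0.2, -98.0]
force: [-0.3, 0.0, 0.2]
opening: 0.0239
```

{"fn": "carry_out", "kwargs": {"increments": [[0,0,0,0,0,-0.5,1],[0,0,0,0,0,-0.8,1],[0,0,0,0,0,-0.8,1],[0,0,0,0,0,-0.8,1]]}}

```text
clock: 27.9
tool_pos: [0.6386, 0.2106, 0.1498]
orientation: [-147.4, -0.2, -98.0]
force: [-0.5, -0.6, 3.1]
opening: 0.0234
```

The band rests on the rail with about 6 N and only a small sideways force. I'll back off 0.4 mm and open gently.

{"fn": "carry_out", "kwargs": {"increments": [[0,0,0,0,0,0.4,1],[0,0,0,0,0,0.4,1],[0,0,0,0,0,0.4,0.68],[0,0,0,0,0,0.4,0.6],[0,0,0,0,0,0.4,0.5],[0,0,0,0,0,0.4,0.4],[0,0,0,0,0,0.4,0.3],[0,0,0,0,0,0.4,0.3],[0,0,0,0,0,0.4,0.3],[0,0,0,0,0,0.4,0.3]]}}

```text
clock: 29.15
tool_pos: [0.6383, 0.2105, 0.1496]
orientation: [-147.4, -0.2, -98.0]
force: [-1.0, 0.4, -0.1]
opening: 0.0616
```

```bash
python3 st.py
python3 - <<'E'
from plan import *
from plant import ctrl
o=ctrl.get_obs(); R0,p0=cur(o); q=np.array(o["joint_pos"]); print(o["force"],R0[:,2].round(3),R0[:,0].round(2))
for d in(.02,.04,.06,.09,.12,.16,.2):
    p=p0-R0[:,2]*d; q,e=track(q,R0,p); G=TP@R0.T+p-[*C,0]
    print(d,row(R0,p0,R0,p)[3:],q.round(0),"mar %.0f"%margin(q),"rack %.0f"%(1e3*np.hypot(np.maximum(np.abs(G[:,0])-.064,0),np.maximum(.415-G[:,2],0)).min()))
E
```

```text
29.15 [0.6383 0.2105 0.1496] [-147.4   -0.2  -98. ] [ 29.9  10.9 -51.4  87.  -19.5 -30.1] qv [ 0.  -0.  -0.   0.  -0.  -0.1] det -0.0007717676661702904 (forward is negative)
[-0.98715389  0.42663359 -0.05322726] [ 0.533 -0.078 -0.843] [-0.14 -0.99  0.  ]
0.02 [-10.7   1.6  16.9] [ 34.   9. -51.  78. -22. -24.] mar 7 rack 61
0.04 [-21.3   3.1  33.7] [ 38.   7. -50.  70. -24. -20.] mar 8 rack 61
0.06 [-32.    4.7  50.6] [ 42.   5. -49.  64. -27. -15.] mar 9 rack 61
0.09 [-48.    7.   75.8] [ 46.   3. -48.  56. -32. -11.] mar 11 rack 62
0.12 [-63.9   9.4 101.1] [ 50.   0. -46.  50. -36.  -7.] mar 13 rack 61
0.16 [-85.3  12.5 134.8] [ 54.  -3. -43.  45. -43.  -4.] mar 15 rack 61
0.2 [-106.6   15.6  168.5] [ 58.  -6. -40.  41. -49.  -2.] mar 18 rack 64
```

{"fn": "carry_out", "kwargs": {"increments": [[0,0,0,-2,0.3,3.2,0.3],[0,0,0,-5.3,0.8,8.4,0.3],[0,0,0,-10.7,1.6,16.9,0.3],[0,0,0,-16,2.3,25.3,0.3],[0,0,0,-21.3,3.1,33.7,0.3],[0,0,0,-27,3.9,42,0.3],[0,0,0,-32,4.7,50.6,0.3],[0,0,0,-40,5.8,63,0.3],[0,0,0,-48,7,75.8,0.3],[0,0,0,-56,8.2,88,0.3],[0,0,0,-64,9.4,101,0.3],[0,0,0,-75,11,118,0.3],[0,0,0,-85,12.5,135,0.3],[0,0,0,-96,14,152,0.3],[0,0,0,-106,15.6,168,0.3],[0,0,0,-106,15.6,168,0.3],[0,0,0,-106,15.6,168,0.3]]}}

```text
clock: 31.28
tool_pos: [0.5321, 0.2261, 0.317]
orientation: [-147.5, -0.2, -98.0]
force: [0.9, -0.5, 0.1]
opening: 0.0613
```

Run:
```python
from plant import ctrl
from h import *
from scipy.optimize import minimize
o=ctrl.get_obs(); print(o["clock"],o["tool_pos"].round(3),o["force"].round(1))
P=ear_parts()
for rep in range(2):
    S=[ctrl.snapshot(n) for n in("side","top")]; M=[]
    for s in S:
        u=proj(s,np.array([[.673,.206,.12]]))[0]; c=ctrl.outline_of(s,"ear_defenders")
        d=[(np.linalg.norm(np.argwhere(k["pixels"]).mean(0)[::-1]-u),int(k["pixels"].sum()),round(k["confidence"],2)) for k in c]; print(d)
        i=int(np.argmin([a[0] for a in d])); M.append(c[i]["pixels"] if d[i][0]<40 else None)
    print([[np.round(k["centre"],3).tolist() for k in ctrl.search_frame(s,"ear_defenders")] for s in S])
def pose(v): return (Rot.from_euler('z',v[3],degrees=True)*Rot.from_euler('y',-v[4],degrees=True)).as_matrix(),np.array(v[:3])/1e3
U=[(s,m) for s,m in zip(S,M) if m is not None][:1]
def cost(v): return -sum(((r:=render(s,P,*pose(v)))&m).sum()/m.sum()-.4*(r&~m).sum()/m.sum() for s,m in U)
for t in(-10,0,10):
    x0=np.array([673,206,40,-8,t],float); b=minimize(cost,x0,method="Nelder-Mead",options=dict(initial_simplex=np.vstack([x0]+[x0+np.eye(5)[i]*[10,10,8,5,6][i] for i in range(5)]),maxiter=300)); print(b.x.round(1),b.fun)
for l,rp in(("jar",0),("wash_bottle",0),("dish",0)): print(l,[np.round(k["centre"],3).tolist() for k in ctrl.search_frame(S[0],l)][:1],[np.round(k["centre"],3).tolist() for k in ctrl.search_frame(S[1],l)][:1])
```

```text
31.275 [0.532 0.226 0.317] [ 0.9 -0.5  0.1]
[(np.float64(7.699703684778598), 1614, 0.9), (np.float64(143.18199333234767), 2516, 0.84)]
[(np.float64(122.13185128118445), 825, 0.93), (np.float64(6.069202290500664), 719, 0.85)]
[[[0.279, 0.198, 0.08], [0.633, 0.196, 0.109]], [[0.305, 0.209, 0.095], [0.635, 0.209, 0.125]]]
[(np.float64(7.676809290028469), 1616, 0.93), (np.float64(143.79269807446448), 2429, 0.91)]
[(np.float64(122.24044365304108), 881, 0.96), (np.float64(5.944826451742902), 766, 0.61)]
[[[0.278, 0.198, 0.08], [0.634, 0.198, 0.11]], [[0.635, 0.21, 0.126], [0.304, 0.211, 0.091]]]
[ 6.710e+02  2.038e+02  4.130e+01 -1.050e+01  5.000e-01] -0.8513613861386139
[679.2 205.4  38.6 -10.1   5.1] -0.8652227722772278
[685.3 211.1  32.2  -9.9   5.6] -0.8753712871287129
jar [[0.671, -0.09, 0.067]] [[0.688, -0.074, 0.097]]
wash_bottle [[0.359, 0.016, 0.09]] [[0.369, 0.03, 0.105]]
dish [[0.493, 0.011, 0.018]] [[0.488, 0.007, 0.016]]
```

{"fn": "carry_out", "kwargs": {"increments": [[0,0,0,-10,0,10,0.3],[0,0,0,-20,0,20,0.3],[0,0,0,-20,0,20,0.3],[0,0,0,-20,0,20,0.3],[0,0,0,-20,0,20,0.3],[0,0,0,-20,0,20,0.3]]}}

```text
clock: 32.92
tool_pos: [0.5124, 0.226, 0.3373]
orientation: [-147.4, -0.2, -98.0]
force: [0.4, -0.2, -1.6]
opening: 0.0617
```

Run:
```python
from plant import ctrl
import numpy as np
for n in("side","top"):
    s=ctrl.snapshot(n); print([np.round(k["centre"],3).tolist() for k in ctrl.search_frame(s,"ear_defenders")])
print(ctrl.close_job(), ctrl.get_obs()["clock"])
```

```text
[[0.635, 0.196, 0.112], [0.28, 0.197, 0.082]]
[[0.636, 0.21, 0.126], [0.305, 0.21, 0.094]]
the job is handed in; nothing more can be done
the job is handed in; nothing more can be done
```

The right-hand ear defenders are hanging over the drying stand's rail with one cup on each side. I handed the job in at about 33 s, and no verdict was reported.

**How it went:**
- I gripped the band on the near shoulder and passed the ear defenders between the rail and the rack with the far cup raised.
- I lowered in steps of 0.5–1.5 mm until I felt the band rest on the rail, at about 6 N. I then moved them 5 mm back to centre them, found the rail again, let go gently and backed out along the tool axis.

**Last checks:**
- Fits to the side camera put the ear defenders at about (0.67–0.69, 0.205–0.21), turned about 10° from square across the rail and leaning 0–5°.
- Detections about 1.5 s apart agreed to within about 3 mm, so they were not moving.
- The jar, the wash bottle and the dish read within about 4 mm of where they started. The force on the tool was near zero after it backed out; the last reading, in free air, was -1.6 N vertically.

**What did not go to plan:**
- The ear defenders turned about 8° in the grip, which I measured and allowed for.
- The arm flipped into a backward joint configuration on the way and needed a detour in free space. No joint stops or limits were reported.
- The camera fits disagreed by several millimetres on where they rest along x (0.671–0.685 m). I had used up my picture views before letting go, so the final state was checked from detections only.

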